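Dock a panel indicator and latch the contact plunger

ROBOT

A 7-joint arm with a two-finger parallel gripper is mounted at the origin on the work surface. World frame = base frame: x ahead of the robot, y to its left, z up, the work surface at z = 0. Lengths are in m, angles in rad, forces in N, time in s.
With the tool pointing down it reaches from about 0.4 to 0.875 m from the base axis. Payload 6.5 kg.
Tool frame: the origin (TCP) lies between the finger pads; the fingertips stand 11 mm ahead of it and the grasp point (between the pads) lies 8 mm behind it (finger_overhang is the distance from the TCP to the fingertips, in m); z points along the fingers, x is the direction in which the jaws open and shut, and the axes are right-handed (so a half turn about z gives the same grasp; the last joint's range is limited). The gripper opens to 88 mm and grips with 3 to 60 N. Pads are 18 mm wide; open, the fingers measure 123 mm over their backs; the gripper's body (75 mm by 187 mm) begins 45 mm behind the grasp point.
Start: joints at [-1.176, 0.536, -0.004, 1.538, 0.003, 1.067, -0.071], TCP at [0.289, 0.582, 0.25] pointing down, gripper open.
Joint ranges: [-2.7, 2.7], [-0.37, 2.16], [-1.27, 1.26], [0.24, 2.4], [-1.31, 4.45], [0.19, 1.91], [-2.76, 2.76]. Speed limits (rad/s): [2.39, 2.39, 3.14, 3.14, 3.14, 3.14, 3.14].

INTERFACE

Orientations are given as a unit quaternion [x, y, z, w].
In Python, from station import observe, read_camera, finish_job, finger_overhang gives the robot as it stands.
- The arm moves only by the shell command python3 -m crank 'ROWS' [OPENING] [FORCE]. ROWS is JSON, one flat list of numbers, 4 for each row, row after row: the shift along the tool's x, y, z in m, then the turn about the tool's z in rad. In form: [x, y, z, turn, x, y, z, turn, ...]. A call has 1 to 8 rows; each row is the pose to reach, as a shift and turn from the pose measured when the call began, along the tool's axes at that moment; what a row does not reach only later rows make up. A row lasts 1/12 s, in which the tool goes at most 41.7 mm and 7.16 degrees, less where a joint would pass 70% of its speed; a pose out of reach is approached as far as the arm can. A call with a gripper value outside its range is refused whole. OPENING is the finger opening in m, from 0 to 0.0881, set as the call begins (- or left out, the last holds). The fingers move at their own pace and stop on an object; FORCE is the grip in N (left out, the last holds). Time passes only in rows, so rows that repeat a pose let the fingers close. It gives the time, the measured TCP pose, the force and the opening at its end, in the units of the state.
- observe(): the state, without advancing time (a new reading comes with each control period).
- read_camera(name): name is "scene" or "top" or "wrist"; returns a dict with "pixels" (420x560x3 uint8, red, green, blue), "range_z" (420x560 float32, m along the optical axis (not along the pixel's ray), 0 where there is no reading), "mtx" (3x3 intrinsics, pixels), "R" (3x3) and "t" (3): a world point X has camera coordinates R X + t; the wrist camera has in their place "mount" (4x4, takes a point from camera to tool coordinates, whose origin is the TCP and whose axes are the tool frame's). Camera axes: x right, y down, z forward; pixel columns grow to the right and rows downward; lengths in m; the calibration is good to about 2 mm. A picture is of the moment at which its call begins: read the wrist's pose just before it.
- finish_job(): hands the job in, once; it reports no verdict.
The state is a dict: "time": time; "qpos": joint angles; "dq": joint speeds; "tau": joint torques, N m; "tool_pos": TCP position; "orientation": TCP orientation; "ft_force": force on the tool from outside, world axes, zero at the start; "wrist_torque": the same for the moment, N m; "width": finger opening in m.
Only numpy, scipy, OpenCV 4.12 (cv2) and the standard library are available. Lean on these libraries where they do the work, as an engineer would, in place of code of your own. Each camera call takes 0.05 s, during which the arm holds its last target.

TASK

The empty test dock was left with its spring plunger latched forward: unhook the ball-handled lever, let the plunger go right back, and load the small square panel indicator into the sloping dock, display towards the upper end, setting it in place without dropping it. Then push the plunger all the way in by the lever and swing the lever over into its holding notch, so that the contact pins stay pressed against the back of the indicator after you let go. Leave the other things on the bench where they are.

Things in the scene. Friction and masses are not known exactly. Their poses are not given: they have to be found in the camera images.
- meter_mid (a point): Centre, half-way up, of the small panel indicator to be docked: loose, black, about 0.17 kg, lying on its underside; 48 x 48 mm face, 110 mm long. x = from its back to its face, y = its left, z = up from its underside (24 mm below). From the front: bezel 8 mm long, 48 mm square; body 90 mm long, 44 mm wide, 46 mm high; grey terminal block 12 mm long, 42 mm wide.
- meter_face (a point): Centre of the small indicator's display face, 55 mm ahead (its x) of its centre. Same axes.
- nest_mid (a point): Where the docked indicator's centre belongs in the fixed, sloping dock. Axes of the bed: x up the slope, 30 degrees above horizontal and roughly away from the robot; y left; z square to the bed, whose surface is 24 mm below this point along z. The indicator goes in from above, underside flat on the bed, its x along this x. Its sides stay free for fingers from x = -27 to +41 mm.
- nest_face (a point): Where the display face ends up, 55 mm along x from the nest point; same axes. Two lips just beyond it, 36 mm apart, stop the face. Cheeks beside the bezel, from here 14 mm back and 6 mm on, are 54 mm apart. Lips and cheeks are 52 mm high above the bed, with flared tops.
- guides (a point): On the bed's surface, midway between the two grey rear guides of the nest; same axes. They are 36 mm long, 50 mm apart (the indicator's body goes between), 42 mm high with flared tops. At their lower end (18 mm back) two shoulders 30 mm apart stop the indicator's back: it may lie up to 8 mm down the slope from its nest point until the contact pins push it home.
- knob (a point): Centre of the black 32 mm ball on the plunger's lever, a 10 mm steel shank. It is 85 mm from the plunger's axis, which runs along the bed's x, 26 mm above the bed at the nest's y = 0. At rest the lever stands square to the bed, its ball 168 mm down the slope from the nest point and 111 mm above the bed. Axes turn with the lever: z from the axis to the ball, x up the slope.
- gate (a point): Where the lever at rest comes up through the slot of the gate plate: on the plate's upper face, 63 mm above the bed; the bed's axes. The plate reaches 20 mm down and 72 mm up the slope from here, 45 mm right and 57 mm left. The slot runs 57 mm up the slope, then opens to the left; the holding notch lies at the left end.
- plunger (a joint): Travel of the spring plunger up the slope, m: 0 = back, 0.050 = hard stop; lever, ball and brass contact pins go with it. Its spring pushes it back with 5 N at 0, 10 N at the stop; the sprung pins add up to 6 N when they meet the indicator (from about 0.03 on). About 0.042 when parked in the notch. It starts parked there; so it leaves no room for the indicator.
- handle (a joint): Swing of the lever about the plunger's axis, rad: 0 = square to the bed, growing as the ball goes left (bed's +y) and down; stop at 0.80; a spring (1 to 2 N at the ball) returns it. It can swing only with the plunger in 0.048 or more. Past 0.70 the notch runs 5.5 mm back down the slope: let go there, it hooks in and stays at about 0.6; else all snaps back. To unhook, push in fully first.
- meter: The small indicator itself; origin at the centre of its underside, same axes as its centre point.
- big_meter: Bystander: a larger panel indicator of the same kind and material, 72 x 72 mm face, 95 mm long, lying loose on its underside; it does not fit the dock. Origin at the centre of its underside, x towards its face.
- multimeter: Bystander: grey hand-held meter lying loose on its back, 158 x 83 mm, 32 mm thick (44 mm at the rotary switch). Origin at the centre of its underside, x along its length.
- gauge: Bystander: dial pressure gauge standing loose on a post with a round foot of 84 mm diameter; the dial is 100 mm in diameter, 34 mm thick, its top 208 mm above the bench. Origin at the centre of its foot, x = the way the dial looks.
- decade_box: Bystander: fixed grey switch box, 220 x 120 x 70 mm, with steel toggles up to 96 mm high. Origin at the centre of its underside, x along its length.
Mind the look-alikes: they are no part of the job. What is shaped like the meter but green, pink or red is not meant.

How it is judged:
By the outcome, as a careful person would: the job done as asked, in the order asked, and still so for the second after the job is handed in, with the robot touching nothing.
It also fails if it takes over 72 s, if anything falls off the work surface, if the arm or the gripper's body presses on something with over 40 N, if the wrist force passes 120 N, or if a joint passes its speed limit or range.

## Working session

There is one attempt and no reset: what is moved stays moved. The work goes in short steps, Python scripts to look and compute and a shell command to move; the robot and the scene stay as the last step left them, time stands still between calls to the robot, and variables do not carry over. Pictures are saved under pics/ and viewed, and the job is handed in when it is done.

```bash
ls; mkdir -p pics
cat > h.py <<'E'
import numpy as np,cv2
from station import observe,read_camera,finish_job,finger_overhang
from scipy.spatial.transform import Rotation as Rot
def save(n,f):
    c=read_camera(n); cv2.imwrite('pics/'+f,c['pixels'][:,:,::-1]); np.savez('pics/'+f+'.npz',**{k:v for k,v in c.items() if k!='name'}); return c
def ld(f): return dict(np.load('pics/'+f+'.npz'))
def camRt(c,s=None):
    if 'R' in c: return c['R'],c['t']
    s=s or observe(); T=np.eye(4);T[:3,:3]=Rot.from_quat(s['orientation']).as_matrix();T[:3,3]=s['tool_pos']
    M=np.linalg.inv(T@c['mount']); return M[:3,:3],M[:3,3]
def cloud(c,s=None):
    R,t=camRt(c,s);z=c['range_z'];v,u=np.indices(z.shape);K=c['mtx']
    P=np.stack([(u-K[0,2])/K[0,0]*z,(v-K[1,2])/K[1,1]*z,z],-1)
    return (P-t)@R
E
python3 - <<'E'
from h import *
print(observe(), finger_overhang)
for n in ['scene','top','wrist']:
    c=save(n,n+'0.png'); print(n,c['mtx'].tolist(),[c[k].tolist() for k in c if k in('R','t','mount')])
E
```

```text
pics
{'time': 0.0, 'qpos': array([-1.17621646,  0.53715967, -0.00444406,  1.53886774,  0.00261389,
        1.06729495, -0.0712128 ]), 'dq': array([ 1.20819800e-03, -2.06446710e-03, -5.43127966e-04,  4.18183249e-04,
        2.82277753e-04,  4.16308859e-05,  9.42707476e-05]), 'tau': array([-7.05276743e-04, -5.70988834e+01,  9.90297273e-01, -2.51611090e+01,
       -5.63497155e-02,  1.76577363e-02,  1.67439784e-04]), 'tool_pos': array([0.28876996, 0.58166756, 0.24884532]), 'orientation': array([ 8.49877209e-01,  5.26980063e-01, -6.94493204e-04,  5.10607246e-04]), 'ft_force': array([ 0.49550729, -0.79863589, -0.02970175]), 'wrist_torque': array([0.005153  , 0.03339789, 0.00866899]), 'width': 0.08855834835738201} 0.011
scene [[478.9368306123636, 0.0, 281.4709575277713], [0.0, 478.9368306123636, 202.09138963160402], [0.0, 0.0, 1.0]] [[[-0.773007916137198, 0.6343751360292091, 0.005191182634906667], [0.39500114546330906, 0.4876934068939511, -0.7785430212614103], [-0.49642004056232497, -0.5997693954013434, -0.627569769561924]], [0.43479210126424717, -0.09725018923595027, 1.6831719821156066]]
top [[382.4631453346952, 0.0, 275.65406198768494], [0.0, 382.4631453346952, 203.0060456685144], [0.0, 0.0, 1.0]] [[[-0.003567520720321324, -0.9997634517981883, 0.021454911896400232], [-0.9933562222645791, 0.001075148859738243, -0.11507501789343043], [0.11502472988081307, -0.021722902741153672, -0.9931250812522783]], [-0.03973511225931698, 0.5470111030190046, 1.1762492688749933]]
wrist [[367.3648736081056, 0.0, 279.3708508329322], [0.0, 367.3648736081056, 219.56727953837483], [0.0, 0.0, 1.0]] [[[0.999999935028199, 7.311502708352459e-05, -0.0003529841178913396, -0.0004593259426066698], [3.578937274508161e-05, 0.9542386374707142, 0.29904618619395973, -0.07817981370108949], [0.00035869585370835376, -0.2990461793974712, 0.9542385728553721, -0.13415833717212014], [0.0, 0.0, 0.0, 1.0]]]
```

View pics/scene0.png

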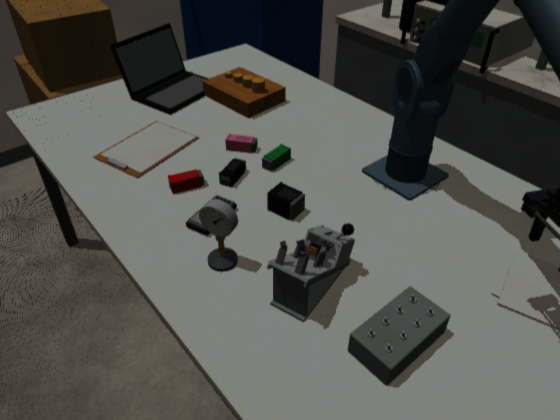

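View pics/top0.png

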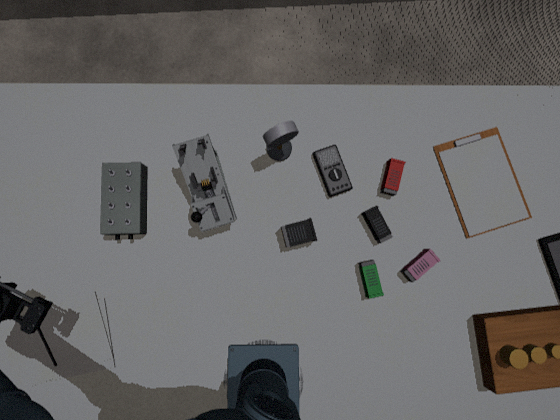

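View pics/wrist0.png

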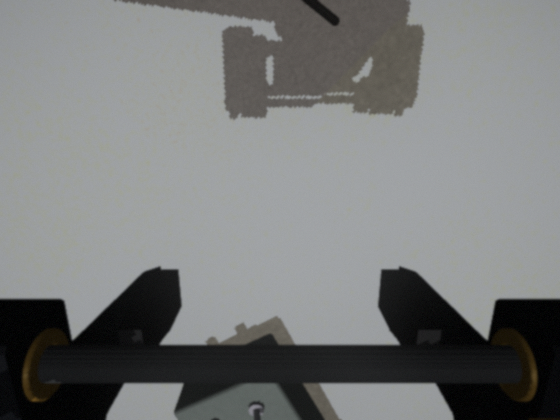

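The dock is near top-view pixel (205,185), with the lever ball at (196,216). The black small indicator is at (377,224), the big one at (298,233), and the gauge at (283,140). Next I'll measure the point clouds.

Run:
```python
from h import *
for n in ['top','scene']:
    c=ld(n+'0.png');P=cloud(c);np.save(n+'P.npy',P)
    im=c['pixels']
    if n=='top': u0,u1,v0,v1=150,260,120,250
    else: u0,u1,v0,v1=255,375,210,325
    cr=cv2.resize(im[v0:v1,u0:u1],None,fx=5,fy=5,interpolation=cv2.INTER_CUBIC)[:,:,::-1]
    cr=np.clip(cr.astype(float)*1.6,0,255).astype(np.uint8)
    cv2.imwrite(f'pics/{n}crop.png',cr[:600,:800])
P=np.load('topP.npy');c=ld('top0.png')
for nm,(u,v) in dict(knob=(196,216),meter=(377,224),big=(298,233),gauge=(283,132),box=(124,200),mm=(333,172)).items(): print(nm,P[v,u].round(3))
# meter: mask dark & height
h=P[...,2]
m=np.zeros(h.shape,bool);m[200:250,352:400]=1
m&=(h>0.02)&(h<.08)
print(m.sum(),h[m].max(),np.median(h[m]))
t=m&(h>.038); pts=P[t][:,:2]
r=cv2.minAreaRect((pts*1000).astype(np.float32));print('top face rect',r,t.sum()); print(cv2.boxPoints(r).round(0).tolist())
cr=cv2.resize(c['pixels'][190:260,340:410],None,fx=8,fy=8,interpolation=cv2.INTER_CUBIC)[:,:,::-1]
cv2.imwrite('pics/mcrop.png',np.clip(cr.astype(float)*2.2,0,255).astype(np.uint8))
```

```text
knob [0.495 0.184 0.166]
meter [ 0.479 -0.356  0.049]
big [ 0.451 -0.108  0.07 ]
gauge [ 0.723 -0.058  0.211]
box [0.552 0.42  0.07 ]
mm [ 0.645 -0.223  0.041]
570 0.052400112262792925 0.045228422172436826
top face rect ((478.21038818359375, -361.05328369140625), (109.93634796142578, 47.32692337036133), 27.619138717651367) 516
[[419.0, -366.0], [440.0, -408.0], [538.0, -357.0], [516.0, -315.0]]
```

View pics/topcrop.png

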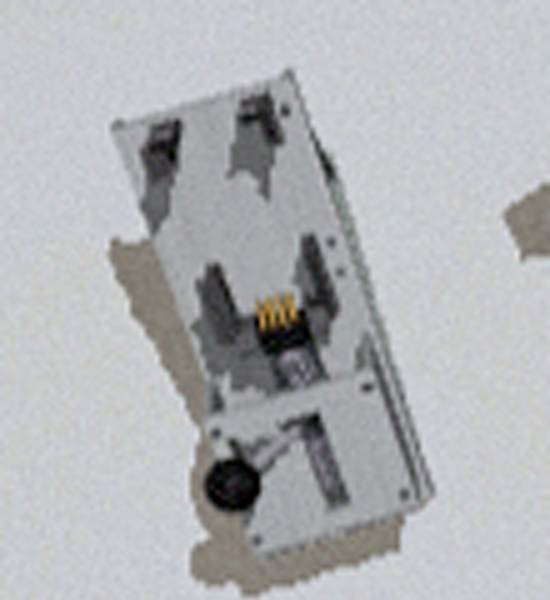

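View pics/scenecrop.png

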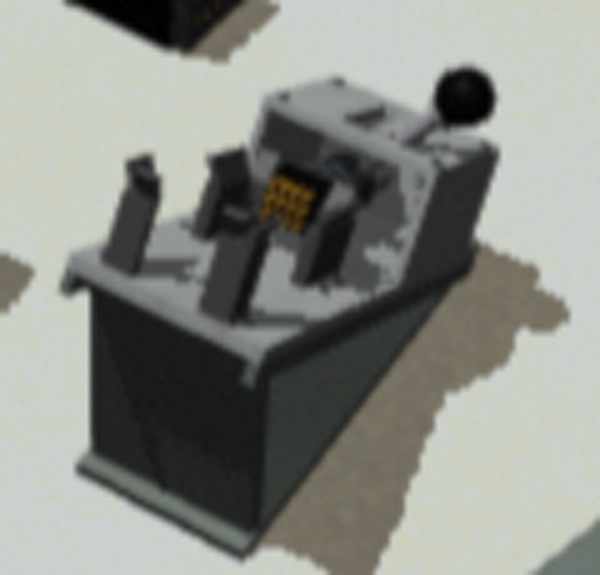

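View pics/mcrop.png

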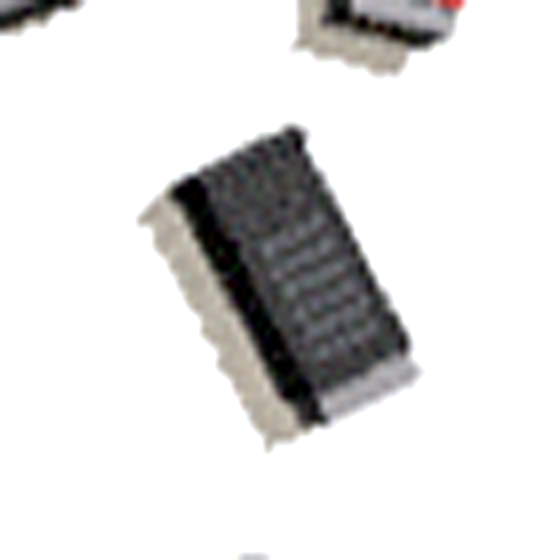

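The meter's grey terminal block points towards -x and -y, so its face yaw is about 27.6°. Next I'll fit the dock frame.

```bash
cat > dock.py <<'E'
from h import *
from scipy.optimize import least_squares
P=np.load('topP.npy');c=ld('top0.png')
m=np.zeros(P.shape[:2],bool);m[125:235,165:245]=1
m&=(P[...,2]>.02)
pts=P[m]
# yaw search via plane: normals with 30deg tilt; RANSAC
rng=np.random.default_rng(0);best=(0,)
for i in range(3000):
    a=pts[rng.choice(len(pts),3,0)];n=np.cross(a[1]-a[0],a[2]-a[0]);l=np.linalg.norm(n)
    if l<1e-4: continue
    n/=l; n*=np.sign(n[2])
    if abs(n[2]-np.cos(np.pi/6))>.02: continue
    k=(abs((pts-a[0])@n)<.003).sum()
    if k>best[0]: best=(k,n,a[0])
k,n,p0=best
inl=abs((pts-p0)@n)<.004
q=pts[inl];ce=q.mean(0);n=np.linalg.svd(q-ce)[2][2];n*=np.sign(n[2])
print(k,len(pts),'normal',n,'tilt',np.degrees(np.arccos(n[2])),'yaw',np.degrees(np.arctan2(-n[1],-n[0])), 'd',n@ce)
d=(pts-ce)@n
print('heights hist',np.histogram(d,bins=np.arange(-.12,.14,.01)))
E
python3 dock.py
```

```text
1490 3498 normal [-0.48056305 -0.14380823  0.86508864] tilt 30.10717189534305 yaw 16.659783431458823 d -0.229708007227612
heights hist (array([  1,   2,   2,   0,   2,   1,   0,   0,   0,   0,  16, 912, 900,
        67,  82, 268, 179, 149, 761,  11,  10,  16,  64,  19,   0]), array([-1.20000000e-01, -1.10000000e-01, -1.00000000e-01, -9.00000000e-02,
       -8.00000000e-02, -7.00000000e-02, -6.00000000e-02, -5.00000000e-02,
       -4.00000000e-02, -3.00000000e-02, -2.00000000e-02, -1.00000000e-02,
       -5.55111512e-17,  1.00000000e-02,  2.00000000e-02,  3.00000000e-02,
        4.00000000e-02,  5.00000000e-02,  6.00000000e-02,  7.00000000e-02,
        8.00000000e-02,  9.00000000e-02,  1.00000000e-01,  1.10000000e-01,
        1.20000000e-01,  1.30000000e-01]))
```

```bash
cat >> dock.py <<'E'
print('---')
for it in range(4):
  ez=n; ex=np.array([0,0,1])-n[2]*n; ex/=np.linalg.norm(ex); ey=np.cross(ez,ex); B=np.stack([ex,ey,ez])
  # plate rectangle orientation
  b=(pts-ce)@B.T
  pl=b[abs(b[:,2]-.063)<.004]
  r=cv2.minAreaRect((pl[:,:2]*1000).astype(np.float32))
  print('plate rect',r,len(pl)); break
print('yaw by normal',np.degrees(np.arctan2(ex[1],ex[0])))
bed=b[abs(b[:,2])<.004]; print('bed rect',cv2.minAreaRect((bed[:,:2]*1000).astype(np.float32)))
print('pl pct x',np.percentile(pl[:,0],[0,1,2,5,95,98,99,100]).round(4),'y',np.percentile(pl[:,1],[0,1,2,5,95,98,99,100]).round(4),'z',np.median(pl[:,2]))
print('bed y',np.percentile(bed[:,1],[0,1,2,98,99,100]).round(4),'x',np.percentile(bed[:,0],[0,1,99,100]).round(4))
up=b[(b[:,2]>.012)&(b[:,2]<.058)&(b[:,0]>pl[:,0].max())]
H,xe,ye=np.histogram2d(up[:,0],up[:,1],bins=[np.arange(-.1,.16,.006),np.arange(-.06,.06,.005)])
print((ye*1000).astype(int))
for i,row in enumerate(H.astype(int)): print(int(xe[i]*1000),row)
print('ce',ce,'B',B.tolist())
k=np.zeros_like(m);k[207:227,186:207]=1
for f,lim in(('top',k),):
  K=P[k&(c['pixels'].max(-1)<40)&(P[...,2]>.14)]
  f=lambda s:np.linalg.norm(K-s,axis=1)-.016
  s=least_squares(f,K.mean(0)-[0,0,.01],loss='soft_l1',f_scale=.002);print('knob',s.x,len(K),s.cost,'bed',B@(s.x-ce))
S=np.load('sceneP.npy');cs=ld('scene0.png')
k=np.zeros(S.shape[:2],bool);k[218:242,337:358]=1
K=S[k&(cs['pixels'].max(-1)<40)&(S[...,2]>.12)]
s=least_squares(lambda s:np.linalg.norm(K-s,axis=1)-.016,K.mean(0)-[0,0,.01],loss='soft_l1',f_scale=.002);print('knob scene',s.x,len(K),'bed',B@(s.x-ce))
E
python3 dock.py | sed -n '/---/,$p'
```

```text
---
plate rect ((-120.37330627441406, 2.416290283203125), (97.0484848022461, 102.53010559082031), 0.20915088057518005) 780
yaw by normal 16.659783431458823
bed rect ((-49.90232849121094, 0.6559295654296875), (277.40557861328125, 107.27278137207031), 0.4418318569660187)
pl pct x [-0.1689 -0.1651 -0.1636 -0.1618 -0.0752 -0.0733 -0.0726 -0.0719] y [-0.049  -0.0479 -0.0475 -0.0449  0.047   0.0507  0.0526  0.0539] z 0.06313587010066654
bed y [-0.0538 -0.0524 -0.0518  0.0527  0.0536  0.0548] x [-0.1882 -0.1648  0.0875  0.0888]
[-60 -55 -50 -45 -40 -35 -30 -25 -20 -15 -10  -5   0   4   9  14  19  24
  29  34  39  44  49  54]
-100 [0 0 0 0 0 0 0 0 0 0 0 0 0 0 0 0 0 0 0 0 0 0 0]
-94 [0 0 0 0 0 0 0 0 0 0 0 0 0 0 0 0 0 0 0 0 0 0 0]
-88 [0 0 0 0 0 0 0 0 0 0 0 0 0 0 0 0 0 0 0 0 0 0 0]
-81 [0 0 0 0 0 0 0 0 0 0 0 0 0 0 0 0 0 0 0 0 0 0 0]
-75 [0 0 1 0 0 0 0 0 0 0 1 2 1 2 0 0 0 0 0 0 0 0 0]
-69 [0 0 0 0 0 0 0 0 2 4 3 2 3 1 1 0 0 0 0 0 0 0 0]
-63 [0 0 0 0 0 0 0 0 2 3 5 5 1 3 0 0 0 0 0 0 0 0 0]
-57 [0 0 0 0 0 0 0 0 1 3 3 1 4 3 1 0 0 0 0 0 0 0 0]
-51 [0 0 0 0 0 1 3 4 4 3 4 3 4 4 2 5 3 0 0 0 0 0 0]
-45 [
[... 1474 characters left out ...]
 0 0 0]
128 [0 0 0 0 0 0 0 0 0 0 0 0 0 0 0 0 0 0 0 0 0 0 0]
134 [0 0 0 0 0 0 0 0 0 0 0 0 0 0 0 0 0 0 0 0 0 0 0]
140 [0 0 0 0 0 0 0 0 0 0 0 0 0 0 0 0 0 0 0 0 0 0 0]
146 [0 0 0 0 0 0 0 0 0 0 0 0 0 0 0 0 0 0 0 0 0 0 0]
152 [0 0 0 0 0 0 0 0 0 0 0 0 0 0 0 0 0 0 0 0 0 0 0]
ce [0.63843187 0.18299254 0.11954219] B [[0.8287756432877067, 0.24801065471778408, 0.5016190269911059], [-0.28668814245904184, 0.9580239605424198, 1.3877787807814457e-17], [-0.4805630469214544, -0.14380822707019217, 0.865088638094673]]
knob [0.49312542 0.18658279 0.1503378 ] 92 0.00223636553953523 bed [-0.10408836  0.04509717  0.09595353]
knob scene [0.49623519 0.1854005  0.15250513] 107 bed [-0.1007171   0.04307298  0.09650405]
```

```bash
cat >> h.py <<'E'
def rel(p,yaw=None):
    s=observe();R=Rot.from_quat(s['orientation']).as_matrix()
    d=R.T@(np.array(p)-s['tool_pos']); y=np.arctan2(R[1,0],R[0,0])
    tw=0 if yaw is None else -((np.radians(yaw)-y+np.pi)%(2*np.pi)-np.pi)
    print('t %.2f'%s['time'],'pos',s['tool_pos'].round(4),'yaw %.2f'%np.degrees(y),'tilt',R[:,2].round(4),'F',s['ft_force'].round(1),'w %.4f'%s['width'],'-> shift',d.round(4),'turn %.3f'%tw)
B0=np.array([[0.8287756432877067, 0.24801065471778408, 0.5016190269911059], [-0.28668814245904184, 0.9580239605424198, 0], [-0.4805630469214544, -0.14380822707019217, 0.865088638094673]])
ce0=np.array([0.63843187,0.18299254,0.11954219])
E
python3 -c "
from h import *
rel([.50,.14,.32],106.66)"
```

```text
t 0.15 pos [0.2888 0.5818 0.249 ] yaw 63.60 tilt [-5.0e-04 -1.2e-03 -1.0e+00] F [ 0.1  0.1 -0.6] w 0.0880 -> shift [-0.302   0.3856 -0.0705] turn -0.751
```

```bash
python3 -m crank '[0,0,-0.04,0, -0.302,0.386,-0.07,-0.751, -0.302,0.386,-0.07,-0.751, -0.302,0.386,-0.07,-0.751, -0.302,0.386,-0.07,-0.751, -0.302,0.386,-0.07,-0.751, -0.302,0.386,-0.07,-0.751, -0.302,0.386,-0.07,-0.751]' 0.020; python3 -c "
from h import *
rel([.50,.14,.32],106.66)"
```

```text
time: 0.82
tool_pos: [0.4128, 0.3218, 0.3069]
orientation: [0.595, 0.804, -0.001, 0.0]
ft_force: [1.2, 0.6, 0.1]
width: 0.0367
t 0.82 pos [0.4128 0.3218 0.3069] yaw 107.01 tilt [-7.0e-04 -1.1e-03 -1.0e+00] F [1.2 0.6 0.1] w 0.0367 -> shift [-0.1994  0.0302 -0.013 ] turn 0.006
```

```bash
python3 -m crank '[-0.2,0.03,-0.013,0.006, -0.2,0.03,-0.013,0.006, -0.2,0.03,-0.013,0.006, -0.2,0.03,-0.013,0.006, -0.2,0.03,-0.013,0.006, -0.2,0.03,-0.013,0.006, -0.2,0.03,-0.013,0.006]'
python3 - <<'E'
from h import *
rel([.50,.14,.32],106.66)
s=observe();c=save('wrist','w1.png');P=cloud(c,s);np.save('w1P.npy',P)
E
```

```text
time: 1.4
tool_pos: [0.5007, 0.1371, 0.32]
orientation: [0.599, 0.801, -0.001, 0.0]
ft_force: [0.2, 0.9, 0.5]
width: 0.0203
t 1.40 pos [0.5007 0.1371 0.32  ] yaw 106.38 tilt [-7.0e-04 -1.5e-03 -1.0e+00] F [0.2 0.9 0.5] w 0.0203 -> shift [ 0.0029  0.0002 -0.    ] turn -0.005
```

View pics/w1.png

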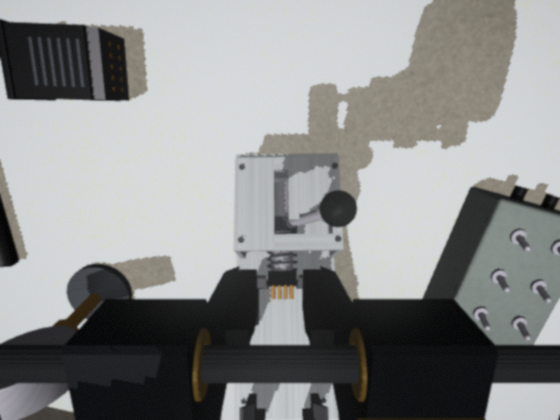

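The wrist view shows the plate at columns 235–340 and rows 153–250, with the ball at (338,209). I'll refine the frame from this view.

```bash
cat > d2.py <<'E'
from h import *
from scipy.optimize import least_squares
import sys
f=sys.argv[1]; P=np.load(f+'P.npy'); c=ld(f+'.png')
B=B0
b=(P-ce0)@B.T
v,u=np.indices(P.shape[:2])
ok=(c['range_z']>0)&(v<265)
pl=ok&(abs(b[...,2]-.063)<.006)&(abs(b[...,0]+.12)<.06)&(abs(b[...,1])<.065)
q=P[pl];cc=q.mean(0);n=np.linalg.svd(q-cc)[2][2];n*=np.sign(n[2])
print('plate n yaw',np.degrees(np.arctan2(-n[1],-n[0])),'tilt',np.degrees(np.arccos(n[2])))
print('plate z med',np.median(b[pl][:,2]))
r=cv2.minAreaRect((b[pl][:,:2]*1000).astype(np.float32));print(r)
print('x',np.percentile(b[pl][:,0],[0,1,2,98,99,100]).round(4),'y',np.percentile(b[pl][:,1],[0,1,2,98,99,100]).round(4))
img=c['pixels']
k=ok&(img.max(-1)<45)&(b[...,2]>.078)&(b[...,2]<.14)&(abs(b[...,0]+.12)<.08)&(abs(b[...,1])<.09)
K=P[k]
s=least_squares(lambda s:np.linalg.norm(K-s,axis=1)-.016,K.mean(0)-[0,0,.01],loss='soft_l1',f_scale=.002)
print('knob',s.x.round(4),len(K),'bed',(B@(s.x-ce0)).round(4))
E
python3 d2.py w1
```

```text
plate n yaw 16.92811524808562 tilt 30.431670573153
plate z med 0.06318534490027425
((-122.47246551513672, 2.8035812377929688), (98.34231567382812, 102.29081726074219), 0.45851534605026245)
x [-0.1718 -0.1702 -0.1689 -0.0741 -0.0737 -0.0731] y [-0.0483 -0.0474 -0.0465  0.0511  0.0524  0.0541]
knob [0.493  0.1871 0.1504] 310 bed [-0.1041  0.0456  0.096 ]
```

```bash
python3 -c "
from h import *
rel([.445,.172,.149],107)"
```

```text
t 1.45 pos [0.4999 0.1393 0.3198] yaw 106.59 tilt [-1.2e-03 -8.0e-04 -1.0e+00] F [-0.4  0.2  0.4] w 0.0202 -> shift [ 0.0471 -0.043   0.1708] turn -0.007
```

```bash
python3 -m crank '[0.02,-0.033,0.01,-0.007, 0.047,-0.043,0.04,-0.007, 0.047,-0.043,0.08,-0.007, 0.047,-0.043,0.12,-0.007, 0.047,-0.043,0.16,-0.007, 0.047,-0.043,0.171,-0.007, 0.047,-0.043,0.171,-0.007, 0.047,-0.043,0.171,-0.007]'
python3 - <<'E'
from h import *
rel([.445,.172,.149],107)
s=observe();c=save('wrist','w2.png');P=cloud(c,s);np.save('w2P.npy',P)
save('scene','s2.png')
E
```

```text
time: 2.12
tool_pos: [0.4441, 0.1733, 0.1487]
orientation: [0.594, 0.805, -0.001, -0.001]
ft_force: [0.1, 0.6, 1.1]
width: 0.0201
t 2.12 pos [0.4441 0.1733 0.1487] yaw 107.14 tilt [-2.8e-03 -7.0e-04 -1.0e+00] F [0.1 0.6 1.1] w 0.0201 -> shift [-0.0015  0.0004 -0.0003] turn 0.002
```

View pics/w2.png

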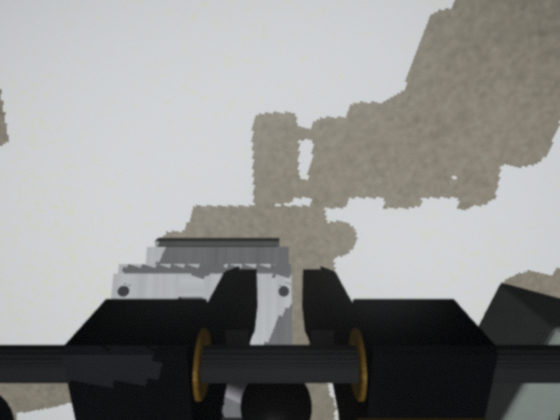

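View pics/s2.png

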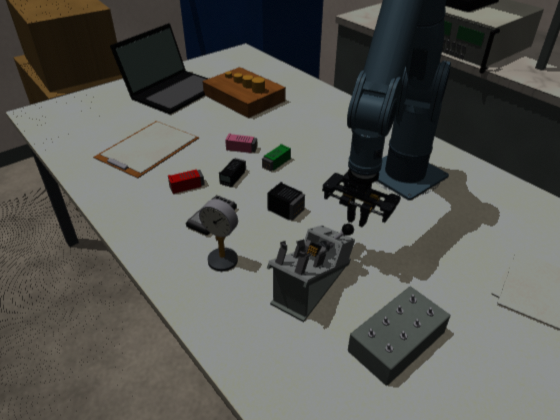

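```bash
python3 -m crank '[0,0.015,0,0, 0,0.024,0,0, 0,0.028,0,0, 0,0.030,-0.001,0, 0,0.032,-0.002,0]'; python3 -m crank '[0,0.002,-0.001,0, 0,0.004,-0.002,0, 0,0.004,-0.002,0]';python3 -c "
from h import *
rel([.445,.172,.149],107)"
```

```text
time: 2.63
tool_pos: [0.4746, 0.182, 0.1519]
orientation: [0.594, 0.804, -0.001, -0.001]
ft_force: [-5.9, -1.5, -2.8]
width: 0.0203
time: 2.88
tool_pos: [0.4749, 0.1817, 0.1524]
orientation: [0.594, 0.804, -0.005, -0.003]
ft_force: [-7.7, -2.9, -3.3]
width: 0.0203
t 2.88 pos [0.4749 0.1817 0.1524] yaw 107.06 tilt [-0.0102 -0.004  -0.9999] F [-7.7 -2.9 -3.3] w 0.0203 -> shift [-0.0005 -0.0314  0.0038] turn 0.001
```

```bash
python3 -m crank '[0,0.004,-0.002,0, 0,0.008,-0.004,0, 0,0.012,-0.006,0, 0,0.012,-0.006,0]';python3 -c "
from h import *
rel([.445,.172,.149],107)"
```

```text
time: 3.22
tool_pos: [0.4818, 0.1835, 0.1566]
orientation: [0.594, 0.804, -0.009, -0.006]
ft_force: [-11.6, -3.8, -3.0]
width: 0.0202
t 3.22 pos [0.4818 0.1835 0.1566] yaw 107.06 tilt [-0.0204 -0.0081 -0.9998] F [-11.6  -3.8  -3. ] w 0.0202 -> shift [-0.0002 -0.0384  0.0084] turn 0.001
```

```bash
python3 -m crank '[0,0.008,-0.003,0, 0,0.010,-0.003,0, 0,0.010,-0.003,0]';python3 - <<'E'
from h import *
rel([.445,.172,.149],107)
save('scene','s3.png');save('top','t3.png')
a=ld('t3.png')['pixels'][120:250,150:260];b=ld('s3.png')['pixels'][210:310,270:380]
o=np.zeros((520,800,3),np.uint8)
a=cv2.resize(a,None,fx=4,fy=4);b=cv2.resize(b,None,fx=3.2,fy=3.2);o[:520,:440]=a;o[:320,440:792]=b
cv2.imwrite('pics/c3.png',np.clip(o[:,:,::-1]*1.6,0,255).astype(np.uint8))
E
```

```text
time: 3.47
tool_pos: [0.4829, 0.1846, 0.1564]
orientation: [0.594, 0.804, -0.017, -0.011]
ft_force: [-18.8, -2.2, -1.5]
width: 0.0201
t 3.47 pos [0.4829 0.1846 0.1564] yaw 107.14 tilt [-0.0382 -0.014  -0.9992] F [-18.8  -2.2  -1.5] w 0.0201 -> shift [-0.0008 -0.0396  0.009 ] turn 0.002
```

View pics/c3.png

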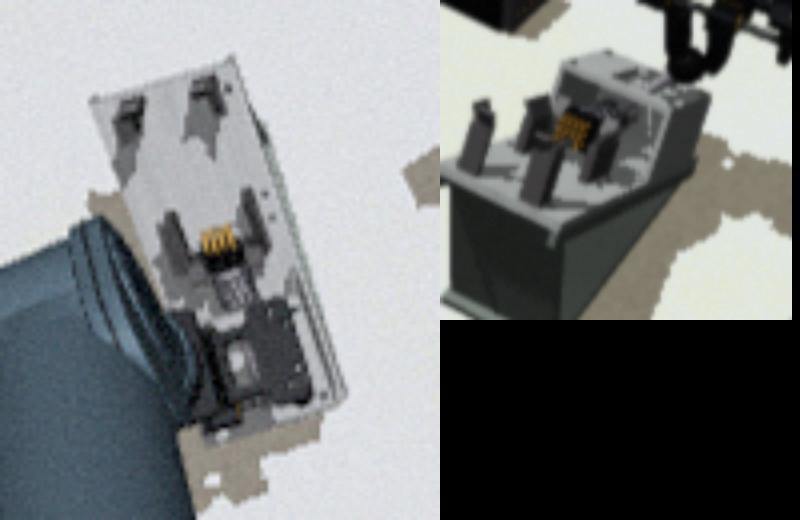

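```bash
python3 -m crank '[-0.003,0.010,-0.004,0, -0.008,0.008,-0.007,0, -0.016,0.006,-0.010,0, -0.024,0.005,-0.012,0, -0.032,0.004,-0.014,0, -0.040,0.003,-0.015,0, -0.048,0.003,-0.016,0, -0.050,0.003,-0.016,0]';python3 - <<'E'
from h import *
rel([.445,.172,.149],107)
save('scene','s4.png');save('top','t4.png')
a=ld('t4.png')['pixels'][120:250,150:260];b=ld('s4.png')['pixels'][210:310,270:380]
o=np.zeros((520,800,3),np.uint8)
a=cv2.resize(a,None,fx=4,fy=4);b=cv2.resize(b,None,fx=3.2,fy=3.2);o[:520,:440]=a;o[:320,440:792]=b
cv2.imwrite('pics/c4.png',np.clip(o[:,:,::-1]*1.6,0,255).astype(np.uint8))
E
```

```text
time: 4.23
tool_pos: [0.4908, 0.1344, 0.1699]
orientation: [0.594, 0.804, -0.026, -0.018]
ft_force: [-25.5, -4.5, 9.0]
width: 0.02
t 4.23 pos [0.4908 0.1344 0.1699] yaw 107.15 tilt [-0.0597 -0.0205 -0.998 ] F [-25.5  -4.5   9. ] w 0.0200 -> shift [ 0.0495 -0.0313  0.0228] turn 0.003
```

View pics/c4.png

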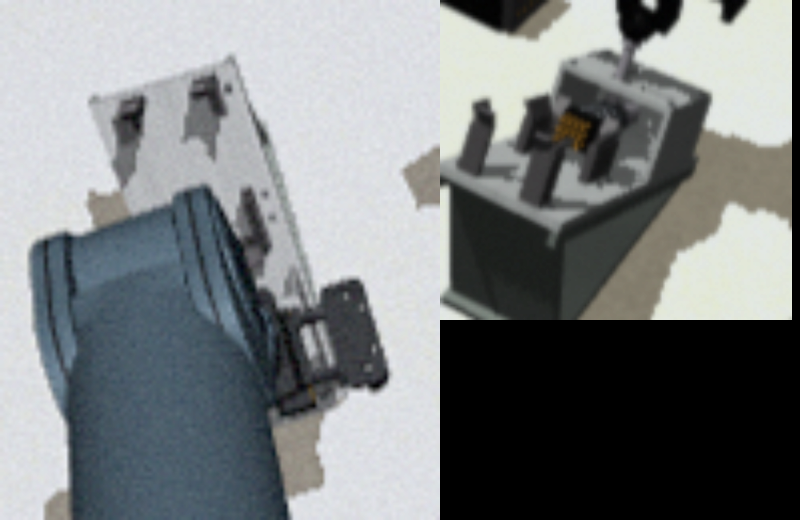

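```bash
python3 -m crank '[0,-0.004,0.0,0, 0,-0.010,0.004,0, 0,-0.018,0.008,0, 0,-0.026,0.012,0, 0,-0.034,0.017,0, 0,-0.042,0.021,0, 0,-0.052,0.022,0, 0,-0.064,0.022,0]';python3 -m crank '[0,0,0,0,0,0,0,0]'
python3 - <<'E'
from h import *
rel([.445,.172,.149],107)
save('scene','s5.png');
b=ld('s5.png')['pixels'][190:310,260:380]
b=cv2.resize(b,None,fx=5,fy=5)
cv2.imwrite('pics/c5.png',np.clip(b[:,:,::-1]*1.6,0,255).astype(np.uint8))
E
```

```text
time: 5.0
tool_pos: [0.4293, 0.1157, 0.1524]
orientation: [0.594, 0.804, -0.025, -0.017]
ft_force: [-0.3, 0.1, -0.3]
width: 0.0201
time: 5.17
tool_pos: [0.4305, 0.1161, 0.1533]
orientation: [0.594, 0.804, -0.023, -0.016]
ft_force: [0.2, -0.4, 0.5]
width: 0.02
t 5.17 pos [0.4305 0.1161 0.1533] yaw 107.14 tilt [-0.0532 -0.0183 -0.9984] F [ 0.2 -0.4  0.5] w 0.0200 -> shift [0.0492 0.0305 0.0025] turn 0.002
```

View pics/c5.png

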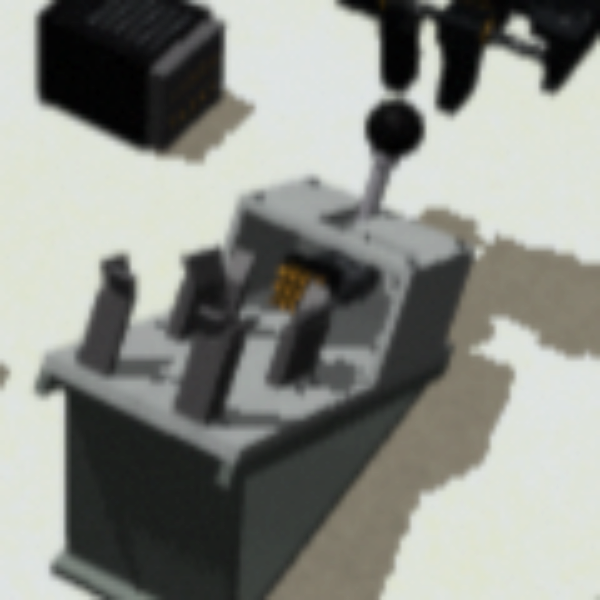

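Run:
```python
from h import *
from scipy.optimize import least_squares
c=ld('s5.png');P=cloud(c);b=(P-ce0)@B0.T
k=(c['pixels'].max(-1)<45)&(b[...,2]>.094)&(b[...,2]<.14)&(abs(b[...,0]+.145)<.03)&(abs(b[...,1])<.03)
K=P[k];s=least_squares(lambda s:np.linalg.norm(K-s,axis=1)-.016,K.mean(0)-[0,0,.01],loss='soft_l1',f_scale=.002)
print('knob',s.x,len(K),'bed',B0@(s.x-ce0))
rel([.4782-.0035,-.361+.002,.2],117.6)
```

```text
knob [0.46527907 0.12526386 0.14803419] 132 bed [-0.14353002 -0.0056646   0.11616081]
t 5.22 pos [0.4309 0.1162 0.1533] yaw 107.14 tilt [-0.0532 -0.0183 -0.9984] F [-0.1 -0.   0.7] w 0.0198 -> shift [-0.4671 -0.1006 -0.0403] turn -0.183
```

Run:
```python
from h import *
rel([.465,-.34,.24],117.6)
nest=ce0+B0.T@np.array([.0245,-.003,.024]); print('nest',nest)
for n,v in dict(face=[55,0,0],liptop=[58,0,28],guide=[-45,0,-24],plateup=[-96,0,39]).items(): print(n,(nest+B0.T@(np.array(v)/1000)).round(4))
```

```text
t 5.22 pos [0.4309 0.1162 0.1533] yaw 107.14 tilt [-0.0532 -0.0183 -0.9984] F [-0.1 -0.   0.7] w 0.0198 -> shift [-0.4462 -0.1065 -0.0801] turn -0.183
nest [0.64806342 0.18274333 0.15259398]
face [0.6936 0.1964 0.1802]
liptop [0.6827 0.1931 0.2059]
guide [0.6223 0.175  0.1093]
plateup [0.5498 0.1533 0.1382]
```

```bash
python3 -m crank '[0,-0.01,-0.03,0, -0.03,-0.02,-0.06,-0.05, -0.446,-0.106,-0.08,-0.183, -0.446,-0.106,-0.08,-0.183, -0.446,-0.106,-0.08,-0.183, -0.446,-0.106,-0.08,-0.183, -0.446,-0.106,-0.08,-0.183, -0.446,-0.106,-0.08,-0.183]' 0.075; python3 -c "
from h import *
rel([.465,-.34,.24],117.6)"
```

```text
time: 5.88
tool_pos: [0.4489, -0.1606, 0.2293]
orientation: [0.518, 0.855, -0.021, -0.017]
ft_force: [-0.1, 1.1, -0.0]
width: 0.0714
t 5.88 pos [ 0.4489 -0.1606  0.2293] yaw 117.62 tilt [-0.0505 -0.019  -0.9985] F [-0.1  1.1 -0. ] w 0.0714 -> shift [-0.1664 -0.0695 -0.0081] turn 0.000
```

```bash
python3 -m crank '[-0.166,-0.07,-0.008,0, -0.166,-0.07,-0.008,0, -0.166,-0.07,-0.008,0, -0.166,-0.07,-0.008,0, -0.166,-0.07,-0.008,0, -0.166,-0.07,-0.008,0, -0.166,-0.07,-0.008,0]'
python3 - <<'E'
from h import *
s=observe();c=save('wrist','w6.png');P=cloud(c,s);np.save('w6P.npy',P)
rel([.487,-.3564,.030],117.6)
h=P[...,2];v,u=np.indices(h.shape)
m=(v<275)&(c['range_z']>0)&(h>.038)&(h<.06)&(abs(P[...,0]-.478)<.09)&(abs(P[...,1]+.361)<.08)
r=cv2.minAreaRect((P[m][:,:2]*1000).astype(np.float32));print(r,m.sum(),np.median(h[m]))
E
```

```text
time: 6.47
tool_pos: [0.4648, -0.3411, 0.2401]
orientation: [0.518, 0.855, -0.021, -0.016]
ft_force: [0.2, 0.9, -1.0]
width: 0.0754
t 6.52 pos [ 0.465  -0.3395  0.2399] yaw 117.64 tilt [-0.0498 -0.0187 -0.9986] F [-0.1  0.4 -0.3] w 0.0748 -> shift [-0.0266  0.0227  0.2089] turn 0.001
((477.31341552734375, -362.1786193847656), (109.3266372680664, 47.048622131347656), 27.393972396850586) 5538 0.045168669380535216
```

View pics/w6.png

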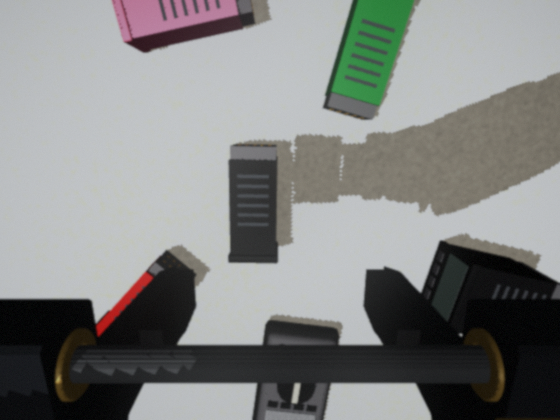

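```bash
python3 -m crank '[-0.01,0.01,0.03,0, -0.026,0.022,0.07,0, -0.026,0.022,0.11,0, -0.026,0.022,0.15,0, -0.026,0.022,0.185,0, -0.026,0.022,0.185,0]'
python3 - <<'E'
from h import *
rel([.4866,-.357,.030],117.5)
save('wrist','w7.png')
E
```

```text
time: 7.02
tool_pos: [0.4837, -0.3508, 0.0474]
orientation: [0.516, 0.856, -0.02, -0.022]
ft_force: [-1.6, 0.7, -0.7]
width: 0.075
t 7.02 pos [ 0.4837 -0.3508  0.0474] yaw 117.78 tilt [-0.0595 -0.0116 -0.9982] F [-1.6  0.7 -0.7] w 0.0750 -> shift [-0.0072  0.0007  0.0173] turn 0.005
```

View pics/w7.png

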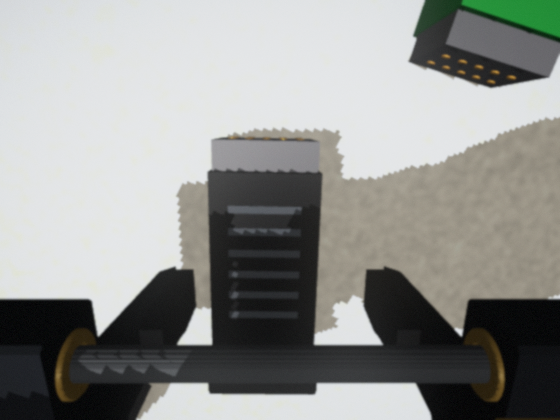

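```bash
python3 -m crank '[-0.007,0.001,0.008,0.005, -0.007,0.001,0.017,0.005, -0.007,0.001,0.017,0.005, -0.007,0.001,0.017,0.005]'; python3 -c "
from h import *
rel([.4866,-.357,.030],117.5)"; python3 -m crank '[0,0,0,0,0,0,0,0,0,0,0,0,0,0,0,0,0,0,0,0,0,0,0,0]' 0.03 12;  python3 -c "
from h import *
rel([.4866,-.357,.10],117.5)"
```

```text
time: 7.4
tool_pos: [0.4895, -0.3586, 0.035]
orientation: [0.519, 0.855, -0.02, -0.019]
ft_force: [-0.4, 0.0, 0.7]
width: 0.0752
t 7.40 pos [ 0.4895 -0.3586  0.035 ] yaw 117.48 tilt [-0.0543 -0.0149 -0.9984] F [-0.4  0.   0.7] w 0.0752 -> shift [ 0.0027 -0.0016  0.0051] turn -0.000
time: 7.9
tool_pos: [0.4895, -0.3583, 0.0352]
orientation: [0.519, 0.855, -0.02, -0.02]
ft_force: [-0.3, 2.7, 3.3]
width: 0.0443
t 7.90 pos [ 0.4895 -0.3583  0.0352] yaw 117.48 tilt [-0.0545 -0.0143 -0.9984] F [-0.3  2.7  3.3] w 0.0443 -> shift [ 0.0033 -0.0055 -0.0646] turn -0.000
```

```bash
cat >> h.py <<'E'
nest=ce0+B0.T@np.array([.0245,-.003,.024])
h2=np.array([B0[0,0],B0[0,1],0]);h2/=np.linalg.norm(h2)
def bedpos(p): return (B0@(np.array(p)-nest)*1000).round(1)
def fromc(back,up,lat=0): # from lip top corner
    C=nest+B0.T@np.array([.061,0,.028]); return C-h2*back/1000+np.array([0,0,up/1000])+B0[1]*lat/1000
E
python3 -c "
from h import *
print(fromc(38,35),fromc(38,50))
rel([.4895,-.3583,.30])
rel(fromc(38,60),106.9)"
python3 -m crank '[0,0,-0.02,0,0.01,0,-0.05,0,0.04,0,-0.09,0,0.07,0,-0.13,0,0.1,0,-0.17,0,0.13,0.0,-0.21,0,0.17,0,-0.245,0]' - 15
python3 - <<'E'
from h import *
save('scene','s8.png')
rel(fromc(38,60),106.9)
b=ld('s8.png')['pixels'][60:300,160:400]
cv2.imwrite('pics/c8.png',np.clip(cv2.resize(b,None,fx=2.5,fy=2.5)[:,:,::-1]*1.6,0,255).astype(np.uint8))
E
```

```text
[0.64875806 0.1829512  0.24241523] [0.64875806 0.1829512  0.25741523]
t 7.90 pos [ 0.4895 -0.3583  0.0352] yaw 117.48 tilt [-0.0545 -0.0143 -0.9984] F [-0.3  2.7  3.3] w 0.0443 -> shift [ 0.0033 -0.0145 -0.2644] turn 0.000
t 7.90 pos [ 0.4895 -0.3583  0.0352] yaw 117.48 tilt [-0.0545 -0.0143 -0.9984] F [-0.3  2.7  3.3] w 0.0443 -> shift [ 0.4095  0.378  -0.2483] turn 0.185
time: 8.48
tool_pos: [0.4366, -0.2315, 0.2515]
orientation: [0.519, 0.854, -0.02, -0.019]
ft_force: [0.5, -0.3, -0.1]
width: 0.044
t 8.53 pos [ 0.4371 -0.2272  0.2562] yaw 117.63 tilt [-0.0487 -0.0134 -0.9987] F [-0.6  3.2  1.1] w 0.0438 -> shift [ 0.2653  0.3769 -0.027 ] turn 0.187
```

View pics/c8.png

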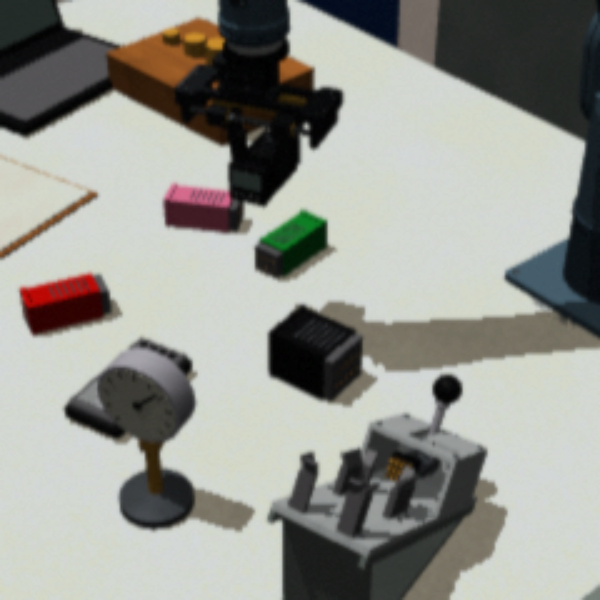

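```bash
python3 -m crank '[0.03,0.02,-0.03,0, 0.08,0.05,-0.04,0.1, 0.12,0.09,-0.05,0.187, 0.15,0.12,-0.05,0.187, 0.18,0.15,-0.05,0.187, 0.21,0.18,-0.05,0.187, 0.23,0.21,-0.05,0.187, 0.25,0.24,-0.05,0.187]';  python3 -c "
from h import *
rel(fromc(38,60),106.9)"
```

```text
time: 9.2
tool_pos: [0.5212, 0.077, 0.2979]
orientation: [0.595, 0.803, -0.02, -0.016]
ft_force: [0.5, -1.2, -2.1]
width: 0.0443
t 9.20 pos [0.5212 0.077  0.2979] yaw 106.94 tilt [-0.0486 -0.0132 -0.9987] F [ 0.5 -1.2 -2.1] w 0.0443 -> shift [0.0641 0.1543 0.0228] turn 0.001
```

```bash
python3 -m crank '[0.03,0.03,0,0, 0.064,0.06,0,0, 0.064,0.09,0.01,0, 0.064,0.12,0.02,0, 0.064,0.15,0.023,0, 0.064,0.154,0.023,0, 0.064,0.154,0.023,0]';  python3 - <<'E'
from h import *
s=observe()
rel(fromc(38,35),106.9)
c=save('scene','s9.png');d=save('top','t9.png'); w=save('wrist','w9.png'); np.save('w9P.npy',cloud(w,s))
b=c['pixels'][140:320,220:400]; a=d['pixels'][110:240,150:270]
o=np.zeros((540,800,3),np.uint8); b=cv2.resize(b,(400,400)); a=cv2.resize(a,(400,433));o[:400,:400]=b;o[:433,400:]=a
cv2.imwrite('pics/c9.png',np.clip(o[:,:,::-1]*1.6,0,255).astype(np.uint8))
E
```

```text
time: 9.78
tool_pos: [0.649, 0.1828, 0.2655]
orientation: [0.595, 0.803, -0.021, -0.016]
ft_force: [-1.0, -0.5, -1.9]
width: 0.0438
t 9.78 pos [0.649  0.1828 0.2655] yaw 106.94 tilt [-0.0503 -0.0141 -0.9986] F [-1.  -0.5 -1.9] w 0.0438 -> shift [0.0002 0.001  0.023 ] turn 0.001
```

View pics/c9.png

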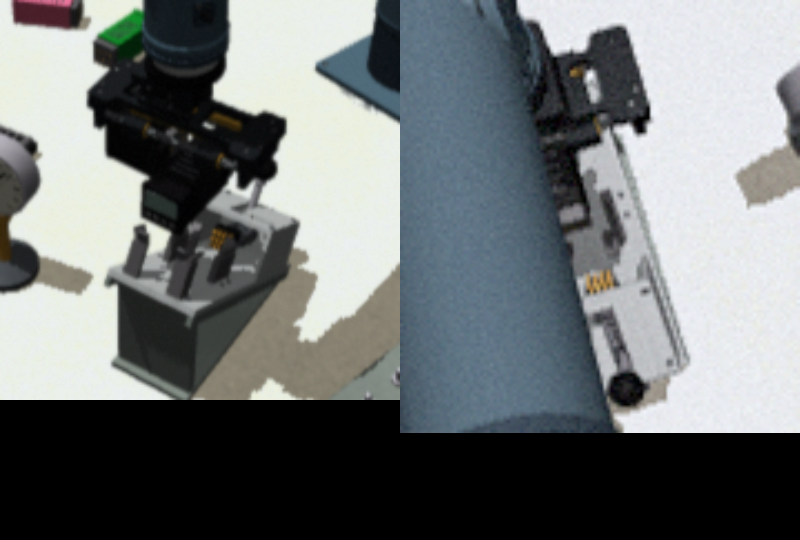

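View pics/w9.png

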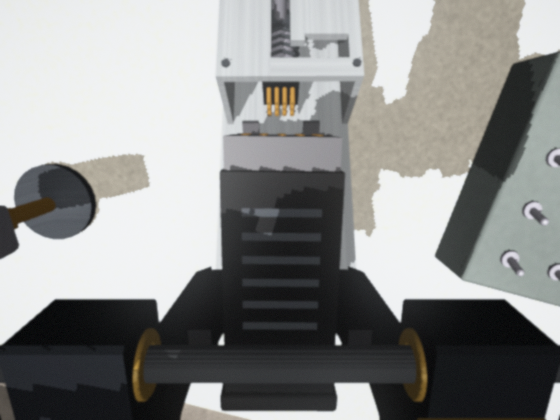

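```bash
python3 -m crank '[0,0.001,0.010,0, 0,0.001,0.018,0, 0,0.0,0.023,0, 0,-0.002,0.028,0, 0,-0.004,0.033,0, 0,-0.006,0.038,0, 0,-0.006,0.038,0]' - 8;  python3 - <<'E'
from h import *
s=observe()
rel(fromc(49,12),106.9)
c=save('scene','s10.png'); w=save('wrist','w10.png'); np.save('w10P.npy',cloud(w,s))
b=c['pixels'][180:300,260:380]; a=w['pixels'][:,100:460]
o=np.zeros((600,800,3),np.uint8); b=cv2.resize(b,(420,420)); a=cv2.resize(a,(360,420));o[:420,:420]=b;o[:420,430:790]=a
cv2.imwrite('pics/c10.png',np.clip(o[:,:,::-1]*1.6,0,255).astype(np.uint8))
E
```

```text
time: 10.52
tool_pos: [0.6393, 0.1795, 0.2288]
orientation: [0.595, 0.803, -0.021, -0.016]
ft_force: [-0.4, 0.8, -1.2]
width: 0.044
t 10.52 pos [0.6393 0.1795 0.2288] yaw 106.91 tilt [-0.0504 -0.0139 -0.9986] F [-0.4  0.8 -1.2] w 0.0440 -> shift [ 0.0006 -0.0004  0.0095] turn 0.000
```

View pics/c10.png

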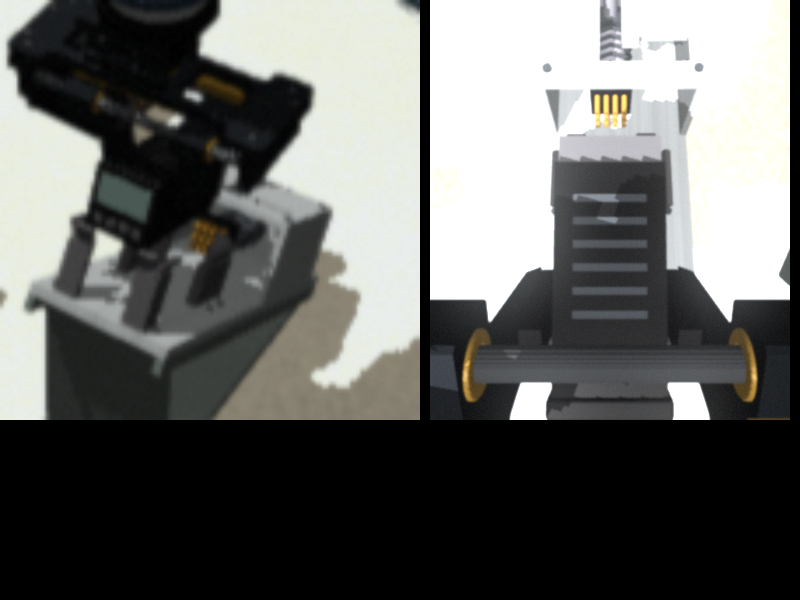

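```bash
cat > pitch.py <<'E'
from h import *
import sys
f=sys.argv[1];P=np.load(f+'P.npy')
u0,u1,v0,v1=map(int,sys.argv[2:6])
q=P[v0:v1,u0:u1].reshape(-1,3);q=q[q[:,2]>.1]
for i in range(3):
    c=np.median(q,0);n=np.linalg.svd(q-q.mean(0))[2][2];n*=np.sign(n[2]);d=(q-q.mean(0))@n;q=q[abs(d)<.004]
print(len(q),'n bed',(B0@n).round(3),'world tilt fwd deg',np.degrees(np.arctan2(-n@h2,n[2])).round(2),'lat',np.degrees(np.arcsin(n@B0[1])).round(2),'centre bed',bedpos(q.mean(0)))
E
python3 pitch.py w9 235 335 175 280; python3 pitch.py w10 235 320 185 300
```

```text
9793 n bed [0.503 0.015 0.864] world tilt fwd deg -0.11 lat 0.86 centre bed [ 32.6   1.9 123. ]
9733 n bed [ 0.183 -0.003  0.983] world tilt fwd deg 19.58 lat -0.18 centre bed [ 7.5 -1.4 86. ]
```

```bash
python3 -m crank '[0,-0.002,0.004,0, 0,-0.003,0.007,0, 0,-0.004,0.010,0, 0,-0.004,0.010,0]';  python3 - <<'E'
from h import *
s=observe()
rel(fromc(49,12),106.9); print(bedpos(s['tool_pos']))
w=save('wrist','w11.png'); np.save('w11P.npy',cloud(w,s))
E
python3 pitch.py w11 235 320 195 290
```

```text
time: 10.95
tool_pos: [0.6353, 0.1786, 0.2192]
orientation: [0.595, 0.803, -0.02, -0.016]
ft_force: [0.3, 0.3, -1.3]
width: 0.0437
t 10.95 pos [0.6353 0.1786 0.2192] yaw 106.93 tilt [-0.05   -0.0135 -0.9987] F [ 0.3  0.3 -1.3] w 0.0437 -> shift [ 0.0002  0.0031 -0.0003] turn 0.000
[21.8 -0.3 64.4]
3955 n bed [-0.014 -0.007  1.   ] world tilt fwd deg 30.94 lat -0.42 centre bed [-2.8 -1.1 76. ]
```

View pics/w11.png

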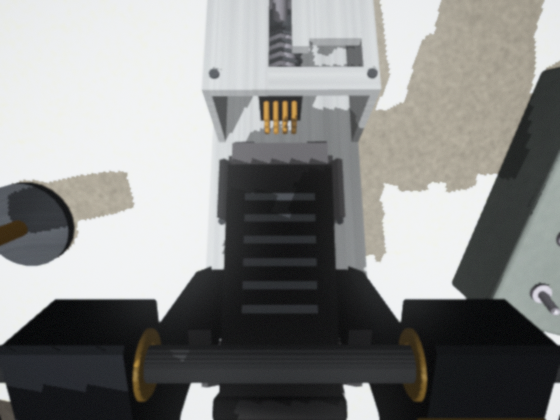

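Run:
```python
from h import *
for w in [(8,-.3,66),(8,-.3,45),(8,-.3,25),(8,-.3,14),(8,-.3,9)]:
    rel(nest+B0.T@np.array(w)/1000,106.95)
```

```text
t 11.00 pos [0.6353 0.1787 0.2195] yaw 106.93 tilt [-0.05   -0.0135 -0.9987] F [ 0.  -0.2 -1.9] w 0.0438 -> shift [-0.     -0.0125  0.0064] turn -0.000
t 11.00 pos [0.6353 0.1787 0.2195] yaw 106.93 tilt [-0.05   -0.0135 -0.9987] F [ 0.  -0.2 -1.9] w 0.0438 -> shift [-0.0001 -0.0011  0.024 ] turn -0.000
t 11.00 pos [0.6353 0.1787 0.2195] yaw 106.93 tilt [-0.05   -0.0135 -0.9987] F [ 0.  -0.2 -1.9] w 0.0438 -> shift [-0.0002  0.0099  0.0408] turn -0.000
t 11.00 pos [0.6353 0.1787 0.2195] yaw 106.93 tilt [-0.05   -0.0135 -0.9987] F [ 0.  -0.2 -1.9] w 0.0438 -> shift [-0.0002  0.0159  0.05  ] turn -0.000
t 11.00 pos [0.6353 0.1787 0.2195] yaw 106.93 tilt [-0.05   -0.0135 -0.9987] F [ 0.  -0.2 -1.9] w 0.0438 -> shift [-0.0002  0.0186  0.0542] turn -0.000
```

```bash
python3 -m crank '[0,-0.006,0.001,0, 0,-0.013,0.006,0, 0,-0.013,0.006,0, 0,-0.008,0.014,0, 0,-0.001,0.024,0, 0,0.005,0.033,0, 0,0.007,0.036,0, 0,0.007,0.036,0]' - 15;  python3 - <<'E'
from h import *
s=observe()
print(bedpos(s['tool_pos']))
for w in [(8,-.3,20),(8,-.3,14),(8,-.3,9)]:
    rel(nest+B0.T@np.array(w)/1000,106.95)
c=save('scene','s12.png'); w=save('wrist','w12.png'); np.save('w12P.npy',cloud(w,s))
b=c['pixels'][180:300,260:380]; a=w['pixels'][:,100:460]
o=np.zeros((600,800,3),np.uint8); b=cv2.resize(b,(420,420)); a=cv2.resize(a,(360,420));o[:420,:420]=b;o[:420,430:790]=a
cv2.imwrite('pics/c12.png',np.clip(o[:,:,::-1]*1.6,0,255).astype(np.uint8))
E
python3 pitch.py w12 235 320 210 290
```

```text
time: 11.67
tool_pos: [0.6401, 0.1803, 0.1811]
orientation: [0.595, 0.803, -0.021, -0.017]
ft_force: [-0.7, -0.0, -1.7]
width: 0.0437
[ 7.1 -0.1 28.9]
t 11.67 pos [0.6401 0.1803 0.1811] yaw 106.94 tilt [-0.0523 -0.0142 -0.9985] F [-0.7 -0.  -1.7] w 0.0437 -> shift [-0.0003  0.0056  0.0069] turn -0.000
t 11.67 pos [0.6401 0.1803 0.1811] yaw 106.94 tilt [-0.0523 -0.0142 -0.9985] F [-0.7 -0.  -1.7] w 0.0437 -> shift [-0.0003  0.0089  0.0119] turn -0.000
t 11.67 pos [0.6401 0.1803 0.1811] yaw 106.94 tilt [-0.0523 -0.0142 -0.9985] F [-0.7 -0.  -1.7] w 0.0437 -> shift [-0.0003  0.0117  0.0161] turn -0.000
2050 n bed [-0.008 -0.005  1.   ] world tilt fwd deg 30.56 lat -0.27 centre bed [-13.7  -1.   40.5]
```

View pics/c12.png

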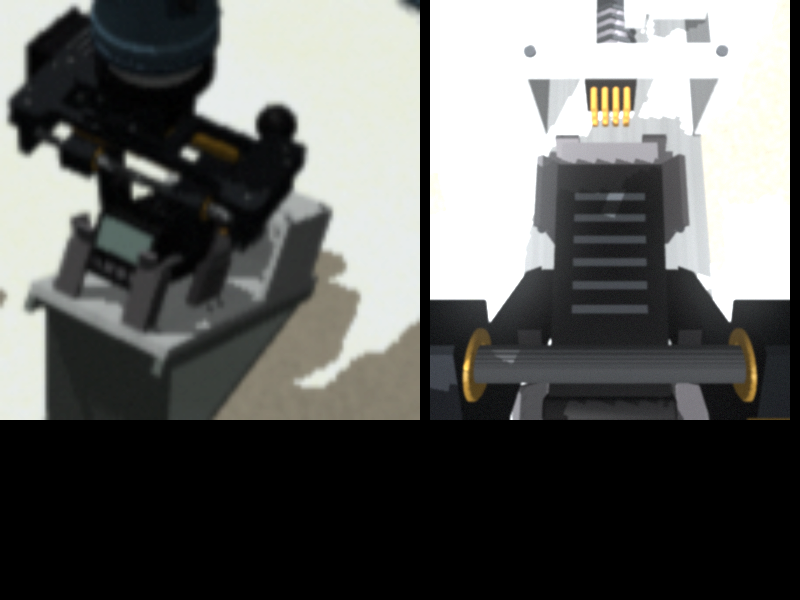

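```bash
python3 -m crank '[0,0.003,0.004,0, 0,0.006,0.008,0, 0,0.009,0.012,0, 0,0.010,0.0135,0, 0,0.010,0.0135,0]'
python3 - <<'E'
from h import *
s=observe();print(bedpos(s['tool_pos']))
for w in [(8,-.3,11),(8,-.3,7)]: rel(nest+B0.T@np.array(w)/1000,106.95)
w=save('wrist','w13.png'); np.save('w13P.npy',cloud(w,s))
E
python3 pitch.py w13 235 320 220 290
```

```text
time: 12.18
tool_pos: [0.649, 0.183, 0.168]
orientation: [0.595, 0.803, -0.021, -0.017]
ft_force: [-0.1, -0.3, -1.4]
width: 0.0444
[ 8.6 -0.1 12.8]
t 12.18 pos [0.649 0.183 0.168] yaw 106.93 tilt [-0.0514 -0.014  -0.9986] F [-0.1 -0.3 -1.4] w 0.0444 -> shift [-0.0002  0.0005  0.0018] turn -0.000
t 12.18 pos [0.649 0.183 0.168] yaw 106.93 tilt [-0.0514 -0.014  -0.9986] F [-0.1 -0.3 -1.4] w 0.0444 -> shift [-0.0003  0.0027  0.0052] turn -0.000
1997 n bed [-0.048 -0.002  0.999] world tilt fwd deg 32.85 lat -0.14 centre bed [-10.   -1.   24.4]
```

```bash
python3 -m crank '[0,0.001,0.002,0, 0,0.002,0.004,0, 0,0.003,0.0055,0, 0,0.003,0.0055,0]'
python3 - <<'E'
from h import *
s=observe();print(bedpos(s['tool_pos']),s['ft_force'].round(1))
c=save('scene','s14.png');w=save('wrist','w14.png'); np.save('w14P.npy',cloud(w,s))
b=c['pixels'][180:300,260:380]; a=w['pixels'][:,100:460]
o=np.zeros((600,800,3),np.uint8); b=cv2.resize(b,(420,420)); a=cv2.resize(a,(360,420));o[:420,:420]=b;o[:420,430:790]=a
cv2.imwrite('pics/c14.png',np.clip(o[:,:,::-1]*1.6,0,255).astype(np.uint8))
E
python3 pitch.py w14 235 320 220 290
```

```text
time: 12.57
tool_pos: [0.6511, 0.1835, 0.1651]
orientation: [0.595, 0.803, -0.021, -0.017]
ft_force: [-8.0, -2.6, 15.7]
width: 0.044
[ 9.  -0.1  9.2] [-8.  -2.6 15.7]
2029 n bed [-0.058 -0.006  0.998] world tilt fwd deg 33.4 lat -0.35 centre bed [-9.5 -0.9 22. ]
```

View pics/c14.png

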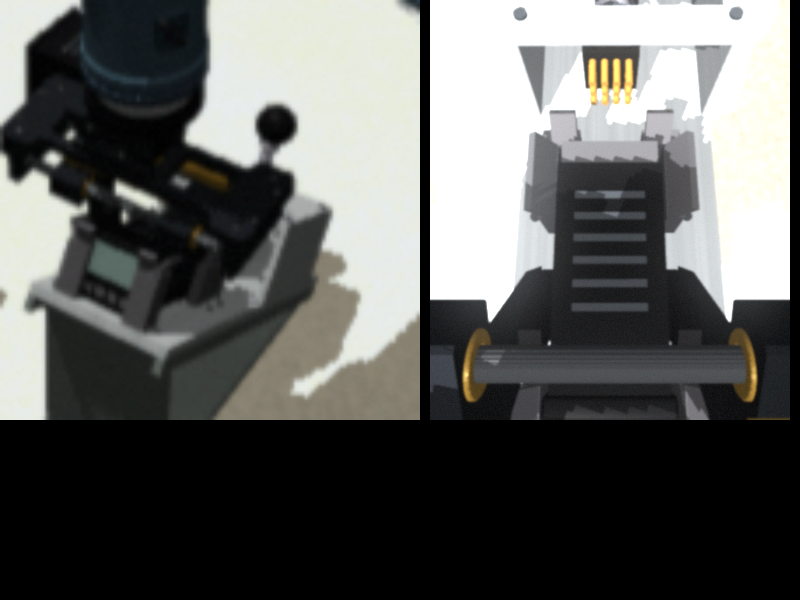

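```bash
python3 -m crank '[0,0.0,0.001,0, 0,0.0,0.002,0, 0,0.0,0.002,0]' - 4
python3 - <<'E'
from h import *
s=observe();print(bedpos(s['tool_pos']),s['ft_force'].round(1))
w=save('wrist','w15.png'); np.save('w15P.npy',cloud(w,s))
P=cloud(w,s)
for v in range(150,300,15): print(v,bedpos(P[v,265:295].reshape(-1,3).mean(0)))
E
python3 pitch.py w15 235 320 220 290
```

```text
time: 12.92
tool_pos: [0.6516, 0.1836, 0.164]
orientation: [0.595, 0.803, -0.021, -0.016]
ft_force: [-1.7, -0.4, 6.1]
width: 0.0442
[ 8.9 -0.2  8. ] [-1.7 -0.4  6.1]
150 [-55.5  -0.2  18. ]
165 [-46.8  -0.2  21.8]
180 [-40.   -0.1  21.9]
195 [-33.4  -0.1  22.2]
210 [-27.   -0.1  22.1]
225 [-20.9  -0.1  21.9]
240 [-14.7  -0.   22.1]
255 [-8.8 -0.  21.9]
270 [-2.9 -0.  22. ]
285 [ 3.2 -0.1 27. ]
2085 n bed [-0.06  -0.005  0.998] world tilt fwd deg 33.57 lat -0.28 centre bed [-9.4 -1.  22.1]
```

```bash
python3 -m crank '[0,0,0,0, 0,0,0,0, 0,0,0,0, 0,0,0,0]' 0.060 10; python3 -m crank '[0,0,-0.01,0, 0,0,-0.03,0, 0,0,-0.06,0, 0,0,-0.09,0, 0,0,-0.11,0, 0,0,-0.11,0]'
python3 - <<'E'
from h import *
s=observe();print(bedpos(s['tool_pos']),s['ft_force'].round(1))
c=save('scene','s16.png');w=save('wrist','w16.png'); np.save('w16P.npy',cloud(w,s))
b=c['pixels'][180:300,260:380]; a=w['pixels'][:,100:460]
o=np.zeros((600,800,3),np.uint8); b=cv2.resize(b,(420,420)); a=cv2.resize(a,(360,420));o[:420,:420]=b;o[:420,430:790]=a
cv2.imwrite('pics/c16.png',np.clip(o[:,:,::-1]*1.6,0,255).astype(np.uint8))
E
```

```text
time: 13.3
tool_pos: [0.6516, 0.1836, 0.1637]
orientation: [0.595, 0.803, -0.021, -0.016]
ft_force: [0.5, -0.4, -0.1]
width: 0.0596
time: 13.8
tool_pos: [0.6599, 0.1859, 0.2797]
orientation: [0.595, 0.803, -0.017, -0.014]
ft_force: [1.4, -0.4, 0.7]
width: 0.06
[ 74.3  -0.4 103.9] [ 1.4 -0.4  0.7]
```

View pics/c16.png

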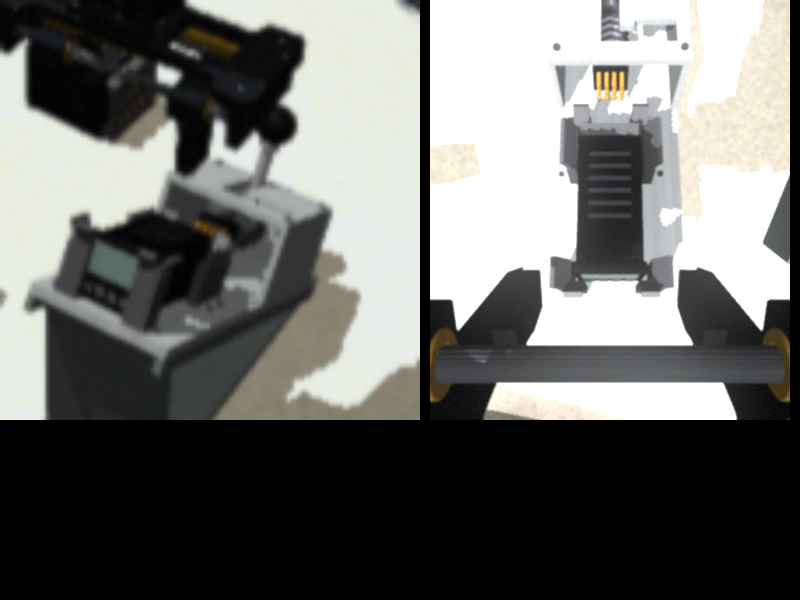

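```bash
python3 -c "
from h import *
rel([.418,.112,.28],107);rel([.418,.112,.143],107)"
```

```text
t 13.90 pos [0.6576 0.1853 0.2747] yaw 106.92 tilt [-0.0491 -0.0131 -0.9987] F [-0.3  0.6 -0.4] w 0.0600 -> shift [-0.0004 -0.2505  0.0074] turn -0.001
t 13.90 pos [0.6576 0.1853 0.2747] yaw 106.92 tilt [-0.0491 -0.0131 -0.9987] F [-0.3  0.6 -0.4] w 0.0600 -> shift [-0.0006 -0.2435  0.1442] turn -0.001
```

```bash
python3 -m crank '[0,-0.04,0,0, 0,-0.08,0,0, 0,-0.12,0,0, 0,-0.16,0,0, 0,-0.20,0,0, 0,-0.24,0,0, 0,-0.25,0,0, 0,-0.25,0,0]' 0.020
python3 - <<'E'
from h import *
from scipy.optimize import least_squares
for f in ['top','scene']:
    c=save(f,f+'17.png');P=cloud(c);b=(P-nest)@B0.T
    k=(c['pixels'].max(-1)<45)&(b[...,2]>.072)&(b[...,2]<.115)&(abs(b[...,0]+.168)<.03)&(abs(b[...,1])<.03)
    K=P[k]
    if len(K)<20: print(f,len(K)); continue
    s=least_squares(lambda s:np.linalg.norm(K-s,axis=1)-.016,K.mean(0)-[0,0,.01],loss='soft_l1',f_scale=.002)
    print(f,'knob',s.x.round(4),len(K),'nestframe',bedpos(s.x))
rel([.418,.112,.143],107)
E
```

```text
time: 14.57
tool_pos: [0.4158, 0.1115, 0.2868]
orientation: [0.595, 0.803, -0.021, -0.017]
ft_force: [0.5, 0.1, 1.4]
width: 0.0201
top 0
scene knob [0.4687 0.1262 0.1447] 95 nestframe [-166.6   -2.7   87.5]
t 14.67 pos [0.4193 0.1128 0.2872] yaw 106.93 tilt [-0.0487 -0.0129 -0.9987] F [ 0.2  0.5 -0.3] w 0.0202 -> shift [-0.0007  0.0058  0.1441] turn -0.001
```

```bash
python3 -m crank '[-0.001,0.001,0.035,0, -0.001,0.002,0.07,0, -0.001,0.004,0.11,0, -0.001,0.005,0.14,0, -0.001,0.005,0.144,0, -0.001,0.005,0.144,0]'
python3 - <<'E'
from h import *
rel([.418,.112,.143],107); print(bedpos(observe()['tool_pos']))
w=save('wrist','w18.png');save('scene','s18.png')
b=ld('s18.png')['pixels'][160:280,280:400];a=w['pixels'][:,100:460]
o=np.zeros((600,800,3),np.uint8); b=cv2.resize(b,(420,420)); a=cv2.resize(a,(360,420));o[:420,:420]=b;o[:420,430:790]=a
cv2.imwrite('pics/c18.png',np.clip(o[:,:,::-1]*1.6,0,255).astype(np.uint8))
E
```

```text
time: 15.17
tool_pos: [0.4172, 0.1115, 0.1416]
orientation: [0.595, 0.803, -0.021, -0.017]
ft_force: [-0.5, -0.1, 0.3]
width: 0.02
t 15.17 pos [0.4172 0.1115 0.1416] yaw 106.94 tilt [-0.0526 -0.0143 -0.9985] F [-0.5 -0.1  0.3] w 0.0200 -> shift [ 0.0003  0.0009 -0.0015] turn -0.001
[-214.6   -2.1  111.7]
```

View pics/c18.png

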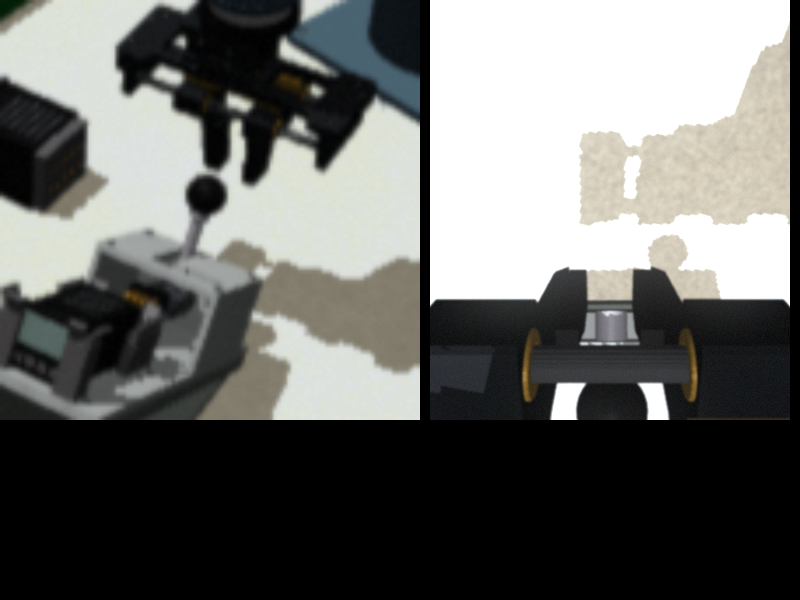

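```bash
python3 -m crank '[0,0.012,-0.001,0, 0,0.022,-0.001,0, 0,0.027,-0.0015,0, 0,0.027,-0.0015,0]'; python3 -m crank '[0,0.008,-0.004,0, 0,0.015,-0.008,0, 0,0.022,-0.012,0, 0,0.029,-0.016,0, 0,0.036,-0.020,0, 0,0.043,-0.024,0, 0,0.050,-0.027,0, 0,0.054,-0.028,0]'
python3 - <<'E'
from h import *
s=observe();rel([.418,.112,.143],107); print(bedpos(s['tool_pos']))
save('scene','s19.png');save('top','t19.png')
b=ld('s19.png')['pixels'][180:300,270:390];a=ld('t19.png')['pixels'][120:250,150:260]
o=np.zeros((600,800,3),np.uint8); b=cv2.resize(b,(420,420)); a=cv2.resize(a,(360,425));o[:420,:420]=b;o[:425,430:790]=a
cv2.imwrite('pics/c19.png',np.clip(o[:,:,::-1]*1.6,0,255).astype(np.uint8))
E
```

```text
time: 15.6
tool_pos: [0.4461, 0.1207, 0.1453]
orientation: [0.595, 0.803, -0.018, -0.015]
ft_force: [-0.7, -0.7, -0.4]
width: 0.0198
time: 16.27
tool_pos: [0.4895, 0.1342, 0.1695]
orientation: [0.595, 0.803, -0.027, -0.022]
ft_force: [-32.4, -7.3, 24.2]
width: 0.0202
t 16.27 pos [0.4895 0.1342 0.1695] yaw 106.96 tilt [-0.0672 -0.0179 -0.9976] F [-32.4  -7.3  24.2] w 0.0202 -> shift [-0.0004 -0.0729  0.0316] turn -0.001
[-135.    -1.1   97.8]
```

View pics/c19.png

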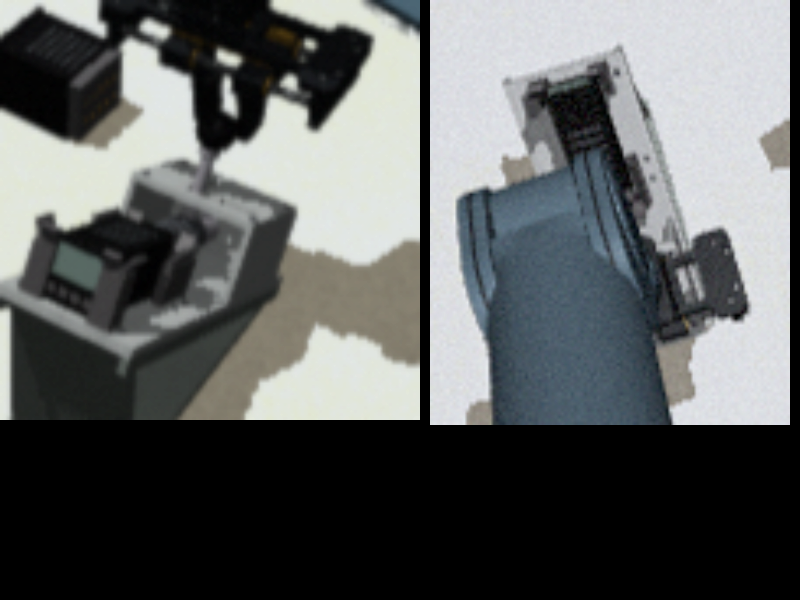

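```bash
python3 -m crank '[0,0.011,-0.004,0, 0,0.012,-0.006,0, 0,0.012,-0.006,0]'
python3 - <<'E'
from h import *
s=observe();rel([.418,.112,.143],107); print(bedpos(s['tool_pos']),(B0@s['ft_force']).round(1))
E
```

```text
time: 16.62
tool_pos: [0.4906, 0.1347, 0.1711]
orientation: [0.594, 0.803, -0.037, -0.029]
ft_force: [-22.4, -5.3, -0.7]
width: 0.0202
t 16.62 pos [0.4906 0.1347 0.1711] yaw 106.97 tilt [-0.0904 -0.0252 -0.9956] F [-22.4  -5.3  -0.7] w 0.0202 -> shift [-0.0006 -0.0731  0.0351] turn -0.001
[-133.2   -0.9   98.6] [-20.2   1.4  10.9]
```

```bash
python3 -m crank '[0.009,0.013,-0.006,0, 0.018,0.014,-0.005,0, 0.027,0.015,-0.003,0, 0.036,0.017,-0.001,0, 0.044,0.019,0.002,0, 0.051,0.021,0.006,0, 0.058,0.024,0.010,0, 0.064,0.028,0.015,0]'
python3 - <<'E'
from h import *
s=observe();rel([.418,.112,.143],107); print(bedpos(s['tool_pos']),(B0@s['ft_force']).round(1))
save('scene','s20.png');save('top','t20.png')
b=ld('s20.png')['pixels'][180:300,270:390];a=ld('t20.png')['pixels'][120:250,150:260]
o=np.zeros((600,800,3),np.uint8); b=cv2.resize(b,(420,420)); a=cv2.resize(a,(360,425));o[:420,:420]=b;o[:425,430:790]=a
cv2.imwrite('pics/c20.png',np.clip(o[:,:,::-1]*1.6,0,255).astype(np.uint8))
E
```

```text
time: 17.28
tool_pos: [0.4859, 0.2001, 0.151]
orientation: [0.593, 0.803, -0.048, -0.035]
ft_force: [-33.7, -19.9, 33.6]
width: 0.0202
t 17.28 pos [0.4859 0.2001 0.151 ] yaw 107.05 tilt [-0.1144 -0.0356 -0.9928] F [-33.7 -19.9  33.6] w 0.0202 -> shift [-0.0643 -0.0891  0.0188] turn 0.001
[-130.9   63.1   74.1] [-16.1  -9.4  48.1]
```

View pics/c20.png

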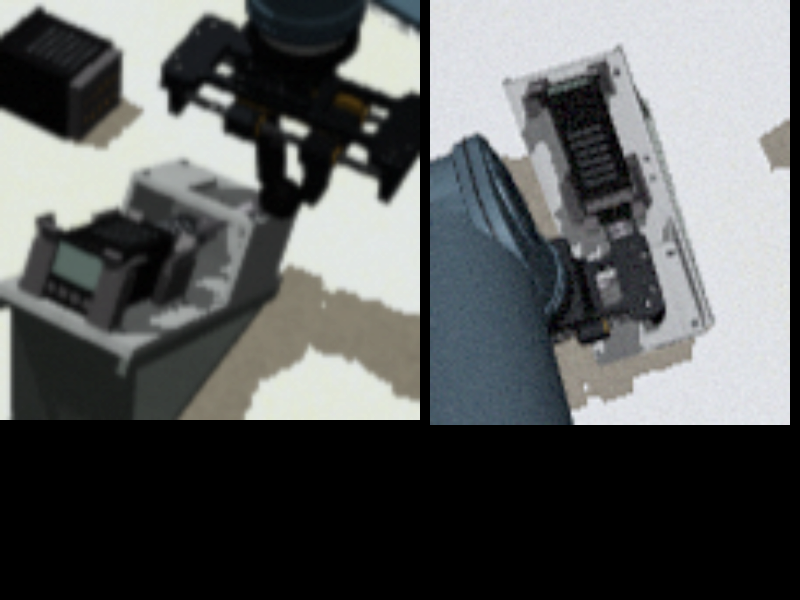

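```bash
python3 -m crank '[0.005,0.008,0.0,0, 0.005,0.004,0.0,0, 0.005,0.0,0.001,0, 0.005,-0.004,0.003,0, 0.005,-0.008,0.005,0, 0.004,-0.012,0.006,0, 0.002,-0.018,0.006,0, 0.001,-0.025,0.005,0]'
python3 - <<'E'
from h import *
s=observe();rel([.418,.112,.143],107); print(bedpos(s['tool_pos']),(B0@s['ft_force']).round(1))
save('scene','s21.png');save('top','t21.png')
b=ld('s21.png')['pixels'][180:300,270:390];a=ld('t21.png')['pixels'][120:250,150:260]
o=np.zeros((600,800,3),np.uint8); b=cv2.resize(b,(420,420)); a=cv2.resize(a,(360,425));o[:420,:420]=b;o[:425,430:790]=a
cv2.imwrite('pics/c21.png',np.clip(o[:,:,::-1]*1.6,0,255).astype(np.uint8))
E
```

```text
time: 18.05
tool_pos: [0.4606, 0.1925, 0.1497]
orientation: [0.594, 0.802, -0.05, -0.036]
ft_force: [0.5, 0.0, -0.4]
width: 0.0201
t 18.05 pos [0.4606 0.1925 0.1497] yaw 107.03 tilt [-0.1162 -0.037  -0.9925] F [ 0.5  0.  -0.4] w 0.0201 -> shift [-0.0645 -0.063   0.0146] turn 0.000
[-154.4   63.1   86.2] [ 0.2 -0.1 -0.6]
```

View pics/c21.png

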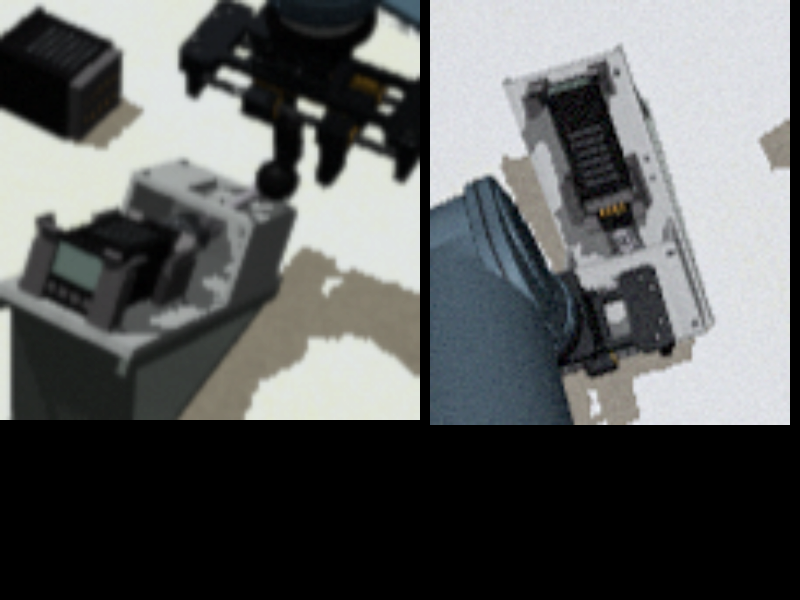

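The fingers read zero force and the ball stays in the notch. Now I'll back away and check.

```bash
python3 -m crank '[0,-0.015,0,0, 0,-0.03,-0.005,0, 0,-0.035,-0.03,0, 0,-0.035,-0.06,0, 0,-0.035,-0.09,0, 0.03,-0.035,-0.12,0, 0.06,-0.035,-0.15,0, 0.09,-0.035,-0.17,0]'; python3 -m crank '[0.03,0,0,0,0.07,0,0,0,0.11,0,0,0,0.15,0,0,0,0.15,0,0,0,0.15,0,0,0]'
python3 - <<'E'
from h import *
from scipy.optimize import least_squares
s=observe();print(s['time'],s['tool_pos'],s['ft_force'].round(1))
for f in ['top','scene']:
    c=save(f,f+'22.png');P=cloud(c);b=(P-nest)@B0.T
    k=(c['pixels'].max(-1)<45)&(b[...,2]>.055)&(b[...,2]<.115)&(abs(b[...,0]+.135)<.05)&(abs(b[...,1]-.03)<.06)
    K=P[k]
    if len(K)<20: print(f,len(K)); continue
    q=least_squares(lambda s:np.linalg.norm(K-s,axis=1)-.016,K.mean(0)-[0,0,.01],loss='soft_l1',f_scale=.002)
    print(f,'knob nestframe',bedpos(q.x),len(K))
    for cc in [ld(f+'0.png')]:
        d=np.abs(cc['pixels'].astype(int)-c['pixels']).max(-1); print('changed',(d>60).sum())
b=ld('scene22.png')['pixels'][140:320,180:380];a=ld('top22.png')['pixels'][110:250,140:410]
o=np.zeros((600,800,3),np.uint8); b=cv2.resize(b,(400,360)); a=cv2.resize(a,(400,207));o[:360,:400]=b;o[:207,400:]=a
t=cv2.resize(ld('top22.png')['pixels'][120:250,150:260],(304,360)); o[220:580,450:754]=t
cv2.imwrite('pics/c22.png',np.clip(o[:,:,::-1]*1.6,0,255).astype(np.uint8))
E
```

```text
time: 18.82
tool_pos: [0.4208, 0.276, 0.3261]
orientation: [0.594, 0.802, -0.048, -0.035]
ft_force: [0.8, 0.4, -0.3]
width: 0.02
time: 19.32
tool_pos: [0.3752, 0.4221, 0.326]
orientation: [0.592, 0.804, -0.048, -0.036]
ft_force: [0.4, -1.0, -0.3]
width: 0.02
19.3167 [0.37515288 0.42208194 0.32598573] [ 0.4 -1.  -0.3]
top knob nestframe [-128.4   47.4   72.6] 94
changed 13235
scene knob nestframe [-125.3   45.2   72.9] 107
changed 12243
```

View pics/c22.png

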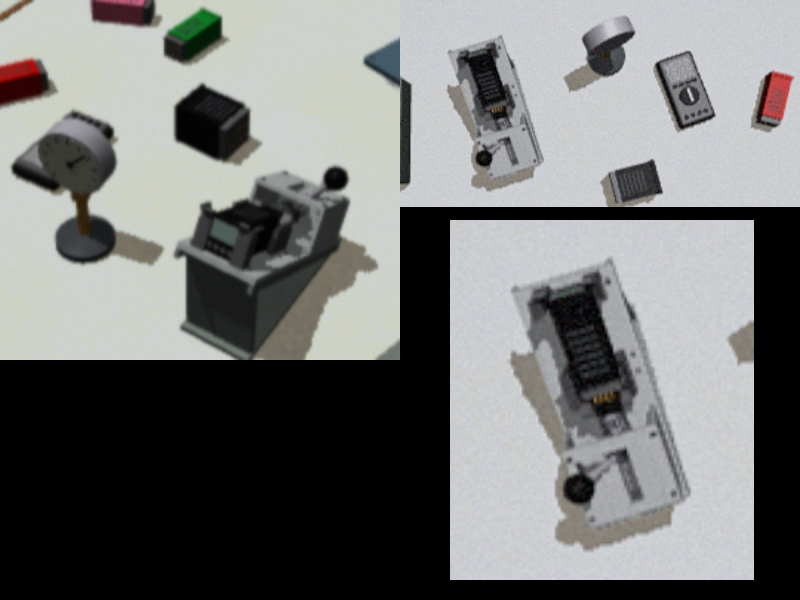

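Run:
```python
from h import *
c=ld('top22.png');P=cloud(c);b=(P-nest)@B0.T*1000
m=(c['pixels'].max(-1)<75)&(b[...,2]>17)&(b[...,2]<27)&(abs(b[...,1])<25)&(b[...,0]>-70)&(b[...,0]<70)
print('meter top z',np.median(b[m][:,2]).round(1),'x range',np.percentile(b[m][:,0],[1,99]).round(1))
print(finish_job())
```

```text
meter top z 21.8 x range [-56.1  54. ]
the job is handed in; nothing more can be done
None
```

The indicator is in the dock, display towards the upper end, and the plunger is latched in its holding notch. I handed the job in at about 19 s of the 72 s allowed.

**What I did**
- **Unhooking:** I pushed the ball to the hard stop, swung the lever upright and let the plunger go right back.
- **Loading:** The tool cannot tilt, so I gripped the indicator lightly and pressed its front on the dock's lips, which turned it to the 30° slope. I then lowered it between the guides, felt it seat on the bed and released it.
- **Latching:** I pushed the plunger in by the ball, swung the lever over to its stop, eased it into the notch and backed the arm off.

**Last checks**
- **Indicator:** It lies flat, its top 22 mm above the nest point. It spans about -56 to +54 mm along the bed, against a nominal ±55 mm.
- **Lever:** The ball is back at its original parked position to within about 1 mm in the top view. The scene view differs from the top view by 2–3 mm, as it also did at the start.
- **Hold:** After release the lever stayed hooked with no force on the fingers, and the arm was clear.
- **Other objects:** The gauge, the multimeter and the big indicator look unmoved. I judged that by eye from the pictures, not by measurement.

**Things that were off**
- Pushing the lever left the tool tilted by up to about 7°, and the force on the fingers reached about 52 N at the end of the swing. That is below the 120 N wrist limit.
- One tilt reading after seating showed about 3° of error. A row-by-row depth check showed the indicator flat, so I put that reading down to gripper parts in view.

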